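Sand the edge strip of a bonsai display board along a weighted straightedge

ROBOT

A 7-joint arm with a two-finger parallel gripper is mounted at the origin on the work surface. World frame = base frame: x ahead of the robot, y to its left, z up, the work surface at z = 0. Lengths are in m, angles in rad, forces in N, time in s.
With the tool pointing down it reaches from about 0.425 to 1.025 m from the base axis. Payload 3.6 kg.
Tool frame: the origin (TCP) lies at the very end of the fingers, on their centre line; the grasp point (between the pads) lies 19 mm behind it; z points along the fingers, y is the direction in which the jaws open and shut (so a half turn about z gives the same grasp; the last joint's range is limited). The gripper opens to 85 mm and grips with 20 to 120 N. Pads are 22 mm wide; open, the fingers measure 114 mm over their backs; the gripper's body (76 mm by 85 mm) begins 54 mm behind the grasp point. The pads swing forward as they close: fully open they stand 13 mm farther back than shut.
Start: joints at [-1.288, 0.591, 0.048, 1.609, -0.033, 0.943, -0.034], TCP at [0.267, 0.674, 0.231] pointing down, gripper open.
Joint ranges: [-2.69, 2.69], [-0.47, 2.24], [-1.27, 1.36], [0.19, 2.51], [-1.53, 4.68], [0.08, 2.07], [-3.09, 3.09]. Speed limits (rad/s): [2.57, 2.57, 3.14, 3.14, 3.14, 3.14, 3.14].

INTERFACE

Orientations are given as a 3x3 rotation matrix whose columns are the frame's x, y, z axes.
In Python, from bench import ctrl, cams, order gives the robot as it stands.
- The arm moves only by the tool servo_tool, never from a script. Its argument "plan" is one flat list of numbers, 7 for each row, row after row: the closure in counts, from 0 (fully open) to 255 (shut), then the shift along the tool's x, y, z in m, then the turn, a rotation vector about the tool's x, y, z in rad. A call has 1 to 12 rows; each row shifts and turns the commanded pose from where the row before left it, along the tool's axes as they then stand; what a row does not reach is not made up. A row lasts 1/8 s, in which the tool goes at most 62.5 mm and 10.7 degrees, less where a joint would pass 70% of its speed; a pose out of reach is approached as far as the arm can. A call is refused whole if a number of a shift passes 0.0625 or a number of a turn 0.188, either way. A call with a gripper value outside its range is refused whole. The fingers move at their own pace and stop on an object; "squeeze" is the grip in N (left out, the last holds). Time passes only in rows, so rows that do not move let the fingers close. It gives the time, the measured TCP pose, the force and the opening at its end, in the units of the state.
- ctrl.state(): the state, without advancing time (a new reading comes with each control period).
- cams.capture(name): name is "scene" or "top"; returns a dict with "image" (400x640x3 uint8, red, green, blue), "fx", "fy", "cx", "cy" (pixels), "R" (3x3) and "t" (3): a world point X has camera coordinates R X + t. Camera axes: x right, y down, z forward; pixel columns grow to the right and rows downward; lengths in m; the calibration is good to about 2 mm. A picture is of the moment at which its call begins. There is no depth.
- order.hand_in(): hands the job in, once; it reports no verdict.
The state is a dict: "t": time; "q": joint angles; "qvel": joint speeds; "joint_efforts": joint torques, N m; "eef_pos": TCP position; "eef_rot": TCP orientation; "wrist_force": force on the tool from outside, world axes, zero at the start; "ft_torque": the same for the moment, N m; "finger_gap": finger opening in m.
Only numpy, scipy, OpenCV 4.12 (cv2) and the standard library are available. Lean on these libraries where they do the work, as an engineer would, in place of code of your own. Each camera call takes 0.05 s, during which the arm holds its last target.

TASK

Finish the edge strip of the bonsai display board. First pull the yellow paddle of the dust-extraction gate fully out; then lay the aluminium straightedge on the bench flush along the board's pale-strip edge, roughly centred on it, and stand every bench weight upright on top of the straightedge so that it stays put. Next take the sanding block and, with its long side close along the straightedge and its sprung sole kept squeezed a few millimetres against the board, sweep it along the pale strip from the red-marked end to the other end; then put the block back flat on the middle of its cork pad and push the gate paddle fully home, leaving the straightedge flush with the weights on it and not disturbing the pot, the bottle or the brush.

Things in the scene. Friction and masses are not known exactly. Their poses are not given: they have to be found in the camera images.
- slab_edge (a point): Dark wooden board screwed to the bench, 220 mm (x) by 100 mm (y) by 14 mm thick, with a 30 mm wide pale strip along one long edge. The point is the middle of that long edge at the board's top (14 mm above the bench). Its x runs along the edge, its y points out of the board, away from it, towards the robot's side of the bench, z up. The red dot on the strip marks the -x end. The straightedge belongs on the +y side; the pale strip lies from y = -30 to 0 mm.
- straightedge_grip (a point): Loose aluminium bar, 240 mm (x) by 45 mm (y) by 22 mm high, 0.5 kg, with a black grip rib on the middle of its top: 44 mm (x) by 18 mm (y), from 22 to 66 mm above the underside. The point is on the bar's centre line inside the rib, 46 mm above the underside. Either long side may go against the board; flush, the point lies 22.5 mm out from the board's edge.
- weight1_knob (a point): Loose bench weight (2 or 3 of them are there; absent ones read None): dark steel disc 40 mm across and 26 mm high, 0.3 kg, with a 12 mm stem and a red ball knob 26 mm across on top. The point is the centre of the ball, 52 mm above the underside, z up along the stem. Up to two fit side by side on each side of the straightedge's rib (47 and 97 mm from its middle).
- weight2_knob (a point): Loose bench weight (2 or 3 of them are there; absent ones read None): dark steel disc 40 mm across and 26 mm high, 0.3 kg, with a 12 mm stem and a red ball knob 26 mm across on top. The point is the centre of the ball, 52 mm above the underside, z up along the stem. Up to two fit side by side on each side of the straightedge's rib (47 and 97 mm from its middle).
- weight3_knob (a point): Loose bench weight (2 or 3 of them are there; absent ones read None): dark steel disc 40 mm across and 26 mm high, 0.3 kg, with a 12 mm stem and a red ball knob 26 mm across on top. The point is the centre of the ball, 52 mm above the underside, z up along the stem. Up to two fit side by side on each side of the straightedge's rib (47 and 97 mm from its middle).
- block_grip (a point): Sanding block, loose, 90 mm (x) by 50 mm (y), 78 mm high, 0.3 kg, bottom-heavy: red sprung sole 0 to 14 mm, dark bellows, wooden plate with its top at 31 mm, and above it a blue handle 32 mm (x) by 40 mm (y) from 31 to 78 mm. The point is in the handle, 58 mm above the underside when the sole is not squeezed, z up.
- sole (a joint): How far the block's sole is squeezed upwards, in m: 0 free, 0.008 bottomed. The spring gives 3 N at the start and 1.5 N more for each mm (lifting the block off lets it return to 0).
- rest_top (a point): Top centre of the cork pad fixed to the bench, 130 mm (x) by 90 mm (y) by 4 mm thick: the sanding block's place.
- gate_slide (a joint): Travel of the dust gate's blade in m: 0 fully home (shut), 0.05 fully out (open). It has a detent at each end (an over-centre spring pushes it to the nearer end with 1 to 3 N, plus 1 N of friction).
- gate_paddle (a point): Grip point in the yellow paddle of the dust gate: upright paddle 14 mm thick (x) by 34 mm wide (y), from 22 to 82 mm above the bench; the point is 62 mm up. It is pulled out along its own -x and pushed home along +x. A thin stem at 22 to 34 mm height joins it to the grey steel gate, whose face stands 60 mm behind the paddle when home and is 88 mm high.
- pot: Bystander: round terracotta bowl, 110 mm across and 55 mm high; leave alone.
- bottle: Bystander: green plastic bottle, 52 mm across and 130 mm high; leave alone.
- brush: Bystander: wooden brush lying on the bench nearest the robot; leave alone.
Mind the look-alikes: they are no part of the job. Leave any blue look-alike of the part that bears weight1_knob alone.

How it is judged:
By the outcome, as a careful person would: the job done as asked, in the order asked, and still so for the second after the job is handed in, with the robot touching nothing.
Of weight1, weight2, weight3 only 2 to 3 are there at a start; the rules pass over those that are not, and their reading is None.
At some moment in a run one of block may be knocked a few centimetres aside while the robot is not near it.
Once in a run the grip may slacken for a moment while it holds something.
It also fails if it takes over 192 s, if anything falls off the work surface, if the arm or the gripper's body presses on something with over 40 N, if the wrist force passes 120 N, or if a joint passes its speed limit or range.

## Working session

There is one attempt and no reset: what is moved stays moved. The work goes in short steps, Python scripts to look and compute and a tool call to move; the robot and the scene stay as the last step left them, time stands still between calls to the robot, and variables do not carry over. Pictures are saved under pics/ and viewed, and the job is handed in when it is done.

Besides the shell and the picture viewer there is one more tool, called after "Request:" by a JSON object that holds its "api" and its "payload". servo_tool: Moves the arm, as the interface text tells. Its arguments: {"type":"object","properties":{"plan":{"type":"array","items":{"type":"number"}},"squeeze":{"type":"number"}},"required":["plan"]}

```bash
ls; mkdir -p pics; python3 - <<'E'
from bench import ctrl,cams,order
import cv2,numpy as np
s=ctrl.state()
for k,v in s.items(): print(k,np.round(v,4).tolist())
for n in("scene","top"):
    c=cams.capture(n); cv2.imwrite(f"pics/{n}0.png",c["image"][:,:,::-1]); print(n,c["fx"],c["fy"],c["cx"],c["cy"],np.round(c["R"],4).tolist(),np.round(c["t"],4).tolist())
E
```

```text
pics
t 0.0
q [-1.2875, 0.5921, 0.0483, 1.6098, -0.0333, 0.9427, -0.0337]
qvel [-0.0002, 0.0005, -0.0016, -0.0, -0.002, -0.0004, -0.0005]
joint_efforts [-0.0001, -54.8691, 1.5456, -19.8129, 0.0092, 0.0085, 0.0]
eef_pos [0.2664, 0.6734, 0.2301]
eef_rot [[-0.9299, 0.3678, -0.0007], [0.3678, 0.9299, -0.0022], [-0.0001, -0.0023, -1.0]]
wrist_force [-0.327, 0.7211, -0.2386]
ft_torque [-0.0364, 0.0026, 0.0138]
finger_gap 0.0854
scene 435.41779268412296 435.41779268412296 328.3212913718652 205.9359569724932 [[0.6555, 0.7551, 0.0105], [0.5546, -0.4718, -0.6854], [-0.5126, 0.4551, -0.7281]] [-0.389, -0.2601, 1.3384]
top 473.9873639367189 473.9873639367189 323.7800486639291 194.79112895574008 [[-0.0239, -0.9997, -0.0013], [-0.9835, 0.0238, -0.1792], [0.1791, -0.003, -0.9838]] [0.043, 0.5695, 1.1682]
```

View pics/scene0.png

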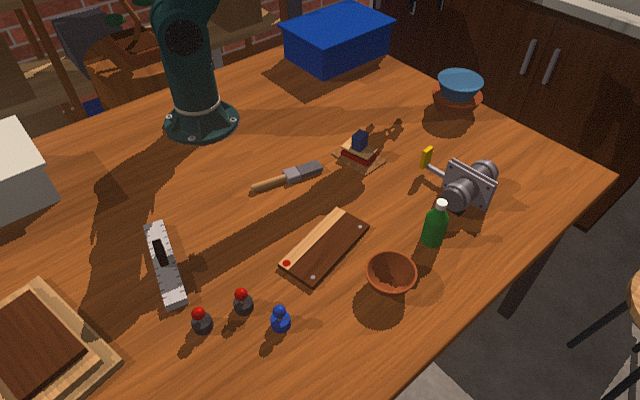

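View pics/top0.png

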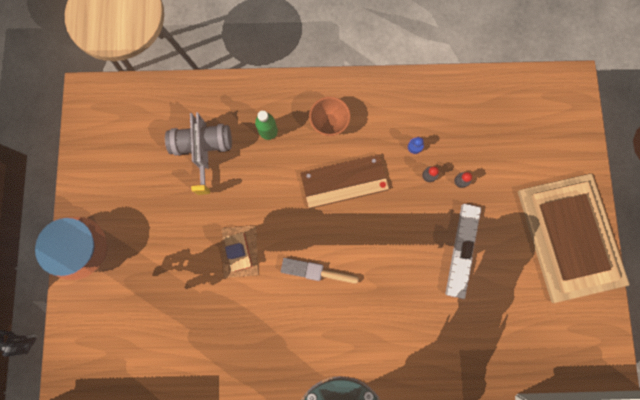

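The top view has two red-knobbed dark weights at (432,172) and (465,178), and a blue look-alike at (416,145). The straightedge is at (465,250), the board at (345,180), the block on its cork pad at (237,250) and the yellow paddle at (198,188). I'll enlarge the crops to measure them.

```bash
cat > h.py <<'E'
from bench import ctrl,cams,order
import cv2,numpy as np
np.set_printoptions(suppress=True,precision=4)
def ray(c,u,v,z):
    d=c["R"].T@np.array([(u-c["cx"])/c["fx"],(v-c["cy"])/c["fy"],1.]); o=-c["R"].T@c["t"]
    return o+d*(z-o[2])/d[2]
def proj(c,X):
    p=c["R"]@np.array(X,float)+c["t"]; return np.array([c["fx"]*p[0]/p[2]+c["cx"],c["fy"]*p[1]/p[2]+c["cy"]])
def crop(c,name,x0,y0,x1,y1,k,grid=10):
    im=cv2.resize(c["image"][y0:y1,x0:x1,::-1],None,fx=k,fy=k,interpolation=cv2.INTER_CUBIC)
    for u in range((x0//grid+1)*grid,x1,grid):
        cv2.line(im,((u-x0)*k,0),((u-x0)*k,6),(255,255,255),1); 
        if u%20==0: cv2.putText(im,str(u),((u-x0)*k-10,18),0,.4,(255,255,255),1)
    for v in range((y0//grid+1)*grid,y1,grid):
        cv2.line(im,(0,(v-y0)*k),(6,(v-y0)*k),(255,255,255),1)
        if v%20==0: cv2.putText(im,str(v),(8,(v-y0)*k+4),0,.4,(255,255,255),1)
    cv2.imwrite("pics/"+name+".png",im)
E
python3 - <<'E'
from h import *
c=cams.capture("top")
crop(c,"t_a",290,130,490,300,4); crop(c,"t_b",150,100,310,290,3)
c=cams.capture("scene")
crop(c,"s_a",130,190,390,350,3); crop(c,"s_b",320,120,510,290,4)
E
```

```text
(no output)
```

View pics/t_a.png

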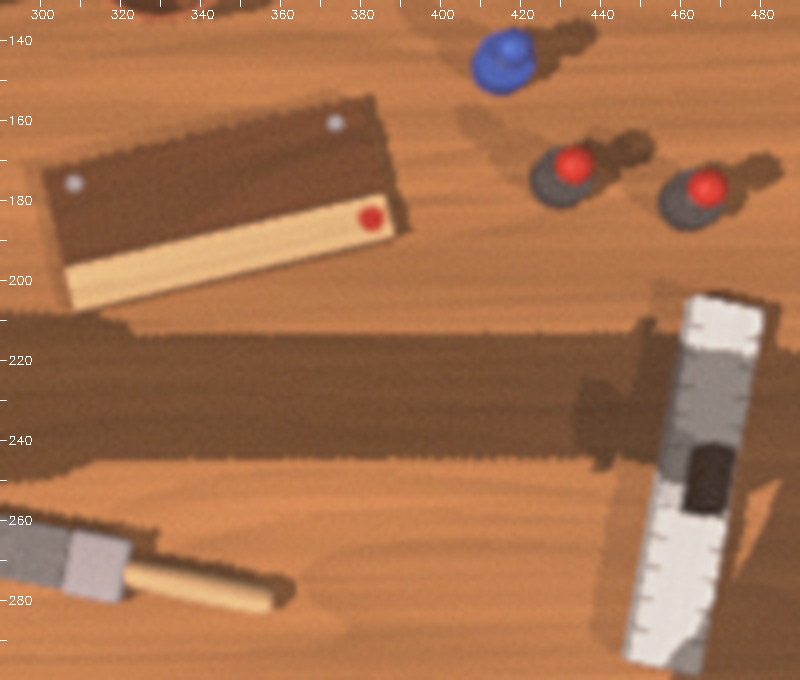

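View pics/t_b.png

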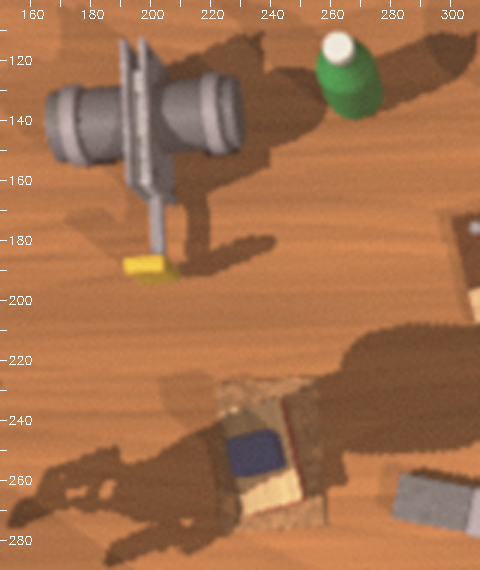

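View pics/s_a.png

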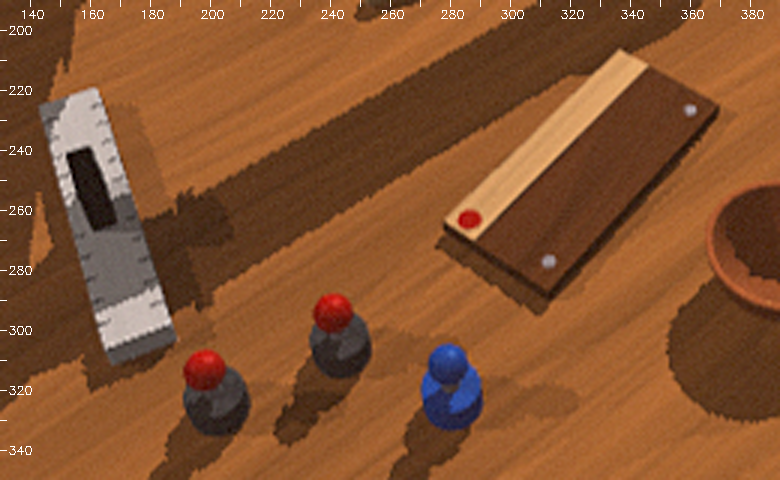

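View pics/s_b.png

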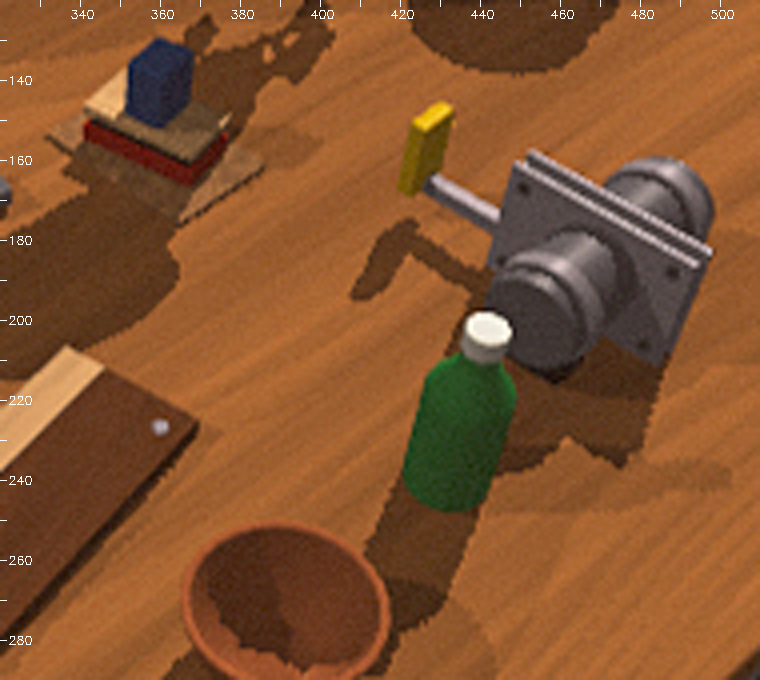

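```bash
cat > fit.py <<'E'
from h import *
from scipy.optimize import least_squares
def fit(obs,x0):
    # obs: list of (cam, local xyz, (u,v))
    def place(p,l): 
        cs,sn=np.cos(p[2]),np.sin(p[2]); return [p[0]+cs*l[0]-sn*l[1],p[1]+sn*l[0]+cs*l[1],l[2]]
    f=lambda p: np.concatenate([proj(c,place(p,l))-np.array(uv) for c,l,uv in obs])
    r=least_squares(f,x0,loss="soft_l1"); return r.x,np.abs(r.fun).reshape(-1,2).round(1).tolist()
def px(x0,y0,k,u,v): return (x0+(u+.5)/k-.5,y0+(v+.5)/k-.5)
def box(c,im,p,k,x0,y0,X0,X1,Y0,Y1,z0,z1,col):
    cs,sn=np.cos(p[2]),np.sin(p[2])
    def P(x,y,z):
        q=proj(c,[p[0]+cs*x-sn*y,p[1]+sn*x+cs*y,z]); return tuple(int(round(a)) for a in ((q-[x0,y0]+.5)*k-.5))
    for z in (z0,z1):
        cv2.polylines(im,[np.array([P(X0,Y0,z),P(X1,Y0,z),P(X1,Y1,z),P(X0,Y1,z)])],True,col,1)
    for x in (X0,X1):
        for y in (Y0,Y1): cv2.line(im,P(x,y,z0),P(x,y,z1),col,1)
E
cat > m1.py <<'E'
from fit import *
T=cams.capture("top"); S=cams.capture("scene")
ta=lambda u,v:px(290,130,4,u,v); tb=lambda u,v:px(150,100,3,u,v); sa=lambda u,v:px(130,190,3,u,v); sb=lambda u,v:px(320,120,4,u,v)
z=.014
bd,r=fit([(T,(-.11,0,z),ta(397,236)),(T,(.11,0,z),ta(75,311)),(T,(.11,-.1,z),ta(42,170)),(T,(-.11,-.1,z),ta(374,96)),
 (S,(-.11,0,z),sa(444,223)),(S,(.11,0,z),sa(620,49)),(S,(.11,-.1,z),sa(718,106)),(S,(-.11,-.1,z),sa(549,291))],[.55,0,1.57]); print("board",bd,r)
z=.022
se,r=fit([(T,(.12,.0225,z),ta(690,296)),(T,(.12,-.0225,z),ta(765,312)),(T,(-.12,-.0225,z),ta(702,672)),(T,(-.12,.0225,z),ta(625,658)),
 (S,(-.12,.0225,z),sa(97,88)),(S,(-.12,-.0225,z),sa(40,106)),(S,(.12,-.0225,z),sa(107,347)),(S,(.12,.0225,z),sa(172,325))],[.45,-.3,0]); print("bar",se,r)
# block local about center
z=.031
bl=None
ypd,r=fit([(T,(-.007,.017,.082),tb(124,258)),(T,(-.007,-.017,.082),tb(163,257)),(T,(-.007,-.017,.082),tb(163,270)),(T,(-.007,.017,.082),tb(124,272)),
 ],[.5,.25,0])
def tri(a,b):
    A=[];y=[]
    for c,(u,v) in ((T,a),(S,b)):
        d=np.array([(u-c["cx"])/c["fx"],(v-c["cy"])/c["fy"],1.])
        M=np.array([[1,0,-d[0]],[0,1,-d[1]]]); A.append(M@c["R"]); y.append(-M@c["t"])
    X=np.linalg.lstsq(np.vstack(A),np.concatenate(y),rcond=None)[0]; return X,np.linalg.norm(proj(T,X)-a),np.linalg.norm(proj(S,X)-b)
import itertools
def blobs(c,reg):
    x0,y0,x1,y1=reg; h=cv2.cvtColor(c["image"][y0:y1,x0:x1],cv2.COLOR_RGB2HSV)
    m=(((h[...,0]<6)|(h[...,0]>174))&(h[...,1]>170)&(h[...,2]>110)).astype(np.uint8)
    n,l,st,ce=cv2.connectedComponentsWithStats(m)
    return [(ce[i]+[x0,y0],st[i,4]) for i in range(1,n) if st[i,4]>15]
tw=blobs(T,(410,130,490,200)); sw=blobs(S,(180,270,260,340)); print(tw,sw)
for a in tw:
    for b in sw: print("tri",tri(a[0],b[0]))
E
python3 m1.py
```

```text
board [ 0.5668 -0.0386  1.7788] [[0.8, 0.0], [0.6, 0.1], [0.5, 0.6], [2.9, 0.4], [0.6, 0.8], [0.0, 0.3], [1.0, 0.7], [0.1, 0.2]]
bar [ 0.4226 -0.3303 -0.2521] [[1.9, 0.5], [0.0, 0.6], [0.2, 0.5], [1.6, 0.1], [0.4, 0.8], [0.0, 0.5], [0.1, 0.5], [0.6, 0.8]]
[(array([433.1803, 170.6885]), np.int32(61)), (array([466.7778, 176.4603]), np.int32(63))] [(array([240.4545, 291.8571]), np.int32(77)), (array([197.8523, 310.9659]), np.int32(88))]
tri (array([ 0.6254, -0.2565,  0.0554]), np.float64(0.5848009628606617), np.float64(0.7606855227490193))
tri (array([ 0.6146, -0.3029,  0.0313]), np.float64(17.36798175253362), np.float64(22.363338393625376))
tri (array([ 0.6219, -0.2967,  0.0935]), np.float64(15.700514459250602), np.float64(21.172395349754595))
tri (array([ 0.6083, -0.3418,  0.0557]), np.float64(0.41351083640757014), np.float64(0.5522854898936186))
```

```bash
cat >> m1.py <<'E'
def ov(c,name,x0,y0,x1,y1,k,items):
    im=cv2.resize(c["image"][y0:y1,x0:x1,::-1],None,fx=k,fy=k,interpolation=cv2.INTER_CUBIC)
    for p,b,col in items: box(c,im,p,k,x0,y0,*b,col)
    cv2.imwrite("pics/"+name+".png",im)
BB=(-.11,.11,-.1,0,0,.014); SB=(-.12,.12,-.0225,.0225,0,.022); RB=(-.022,.022,-.009,.009,.022,.066)
if __name__=="__main__":
    it=[(bd,BB,(0,255,0)),(se,SB,(0,255,255)),(se,RB,(255,255,0))]
    ov(T,"ovT",290,130,490,300,4,it); ov(S,"ovS",130,190,390,350,3,it)
    crop(T,"tpad",215,215,265,285,8); crop(S,"spad",325,120,405,180,8)
E
python3 m1.py >/dev/null
```

```text
(no output)
```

View pics/ovT.png

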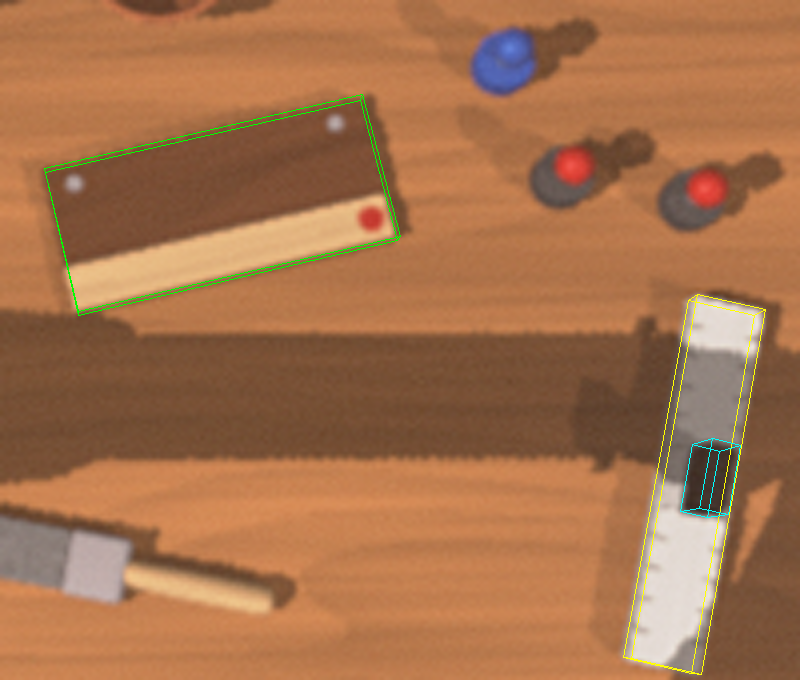

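View pics/ovS.png

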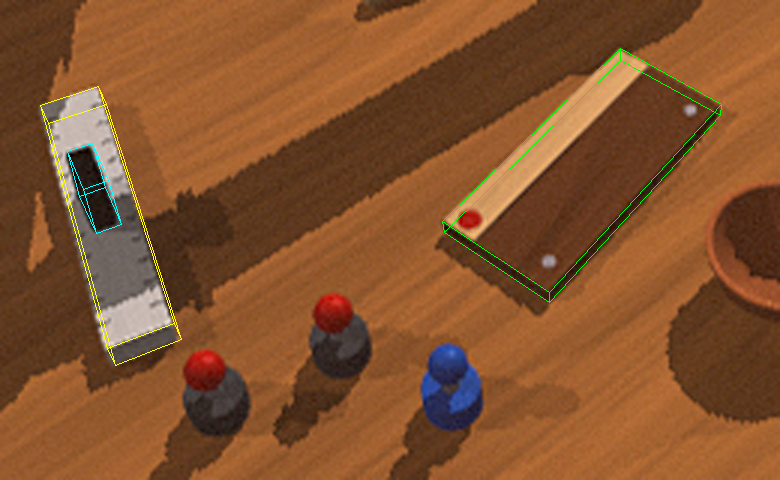

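View pics/tpad.png

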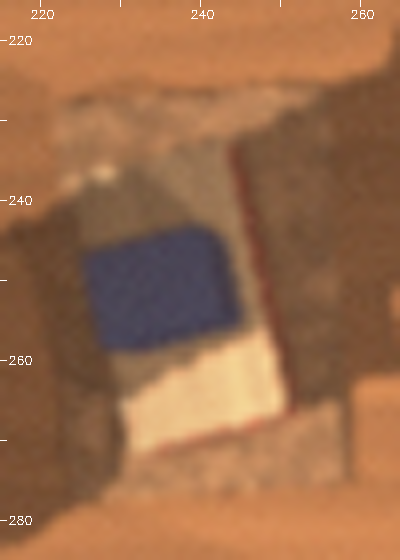

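View pics/spad.png

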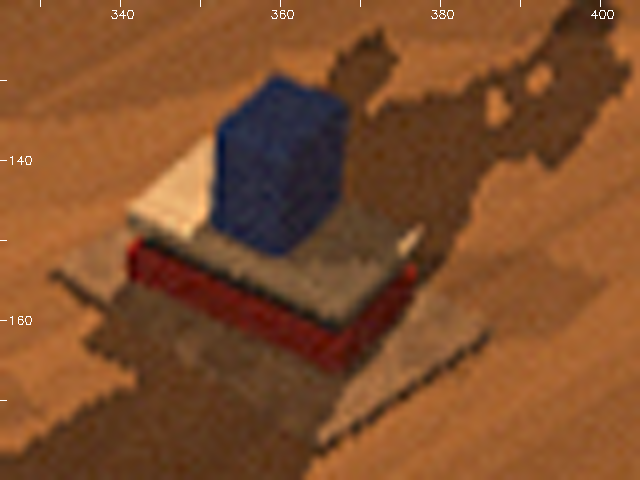

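```bash
cat > m2.py <<'E'
from m1 import *
tp=lambda u,v:px(215,215,8,u,v); sp=lambda u,v:px(325,120,8,u,v)
z=.035
bk,r=fit([(T,(.045,.025,z),tp(60,180)),(T,(.045,-.025,z),tp(232,140)),(T,(-.045,-.025,z),tp(285,408)),(T,(-.045,.025,z),tp(135,448)),
 (T,(.016,.02,z+.047),tp(83,248)),(T,(-.016,-.02,z+.047),tp(240,325)),(T,(-.016,.02,z+.047),tp(103,352)),
 (S,(-.045,-.025,z),sp(128,205)),(S,(.045,-.025,z),sp(335,325)),(S,(.045,.025,z),sp(420,228))],[.4,.2,.2]);print("block",bk,r)
z=.004
pad,r=fit([(T,(.065,-.045,z),tp(325,85)),(T,(-.065,-.045,z),tp(350,483)),(T,(.065,.045,z),tp(55,100)),
 (S,(-.065,-.045,z),sp(50,272)),(S,(.065,-.045,z),sp(320,450)),(S,(.065,.045,z),sp(490,330))],[.4,.2,.1]);print("pad",pad,r)
z=.082
pd,r=fit([(T,(-.007,.017,z),tb(124,272)),(T,(.007,.017,z),tb(124,258)),(T,(-.007,-.017,z),tb(163,270)),(T,(.007,-.017,z),tb(163,257)),
 (S,(-.007,-.017,z),sb(413,128)),(S,(.007,-.017,z),sb(423,133)),(S,(.007,.017,z),sb(455,109)),(S,(-.007,.017,z),sb(445,102))],[.5,.3,0]);print("paddle",pd,r)
BLB=(-.045,.045,-.025,.025,.004,.035);HB=(-.016,.016,-.02,.02,.035,.082);PB=(-.065,.065,-.045,.045,0,.004);YB=(-.007,.007,-.017,.017,.022,.082);GB=(.06,.07,-.044,.044,0,.088)
if __name__=="__main__":
    it=[(bk,BLB,(0,255,0)),(bk,HB,(0,255,255)),(pad,PB,(255,255,0)),(pd,YB,(255,0,0)),(pd,GB,(255,0,255))]
    ov(T,"ovT2",150,100,310,290,4,it); ov(S,"ovS2",320,110,510,220,4,it)
E
python3 m2.py | grep -E "block|pad"
```

```text
block [0.4317 0.2526 0.213 ] [[2.5, 0.5], [0.1, 0.0], [0.7, 0.9], [0.2, 0.5], [0.0, 0.3], [1.0, 0.5], [0.1, 0.0], [0.0, 0.1], [1.2, 2.3], [0.5, 0.5]]
pad [0.4349 0.2513 0.0514] [[1.1, 0.2], [0.4, 0.3], [0.8, 0.5], [0.4, 1.2], [0.3, 0.8], [1.0, 0.8]]
paddle [0.5914 0.3455 0.0146] [[0.1, 0.0], [0.2, 0.7], [0.7, 0.2], [0.7, 0.9], [0.8, 2.4], [0.9, 1.1], [1.3, 0.6], [0.4, 1.4]]
```

```bash
ls -la pics
```

```text
total 5004
drwxr-xr-x 2 agent agent   4096 Dec  6 13:10 .
drwxr-xr-x 3 agent agent   4096 Dec  6 13:10 ..
-rw-r--r-- 1 agent agent 505245 Dec  6 13:10 ovS.png
-rw-r--r-- 1 agent agent 421241 Dec  6 13:10 ovS2.png
-rw-r--r-- 1 agent agent 494643 Dec  6 13:10 ovT.png
-rw-r--r-- 1 agent agent 457019 Dec  6 13:10 ovT2.png
-rw-r--r-- 1 agent agent 498324 Dec  6 13:09 s_a.png
-rw-r--r-- 1 agent agent 622617 Dec  6 13:09 s_b.png
-rw-r--r-- 1 agent agent 475224 Dec  6 13:08 scene0.png
-rw-r--r-- 1 agent agent 291692 Dec  6 13:10 spad.png
-rw-r--r-- 1 agent agent 483436 Dec  6 13:09 t_a.png
-rw-r--r-- 1 agent agent 287681 Dec  6 13:09 t_b.png
-rw-r--r-- 1 agent agent 378270 Dec  6 13:08 top0.png
-rw-r--r-- 1 agent agent 169780 Dec  6 13:10 tpad.png
```

View pics/ovT2.png

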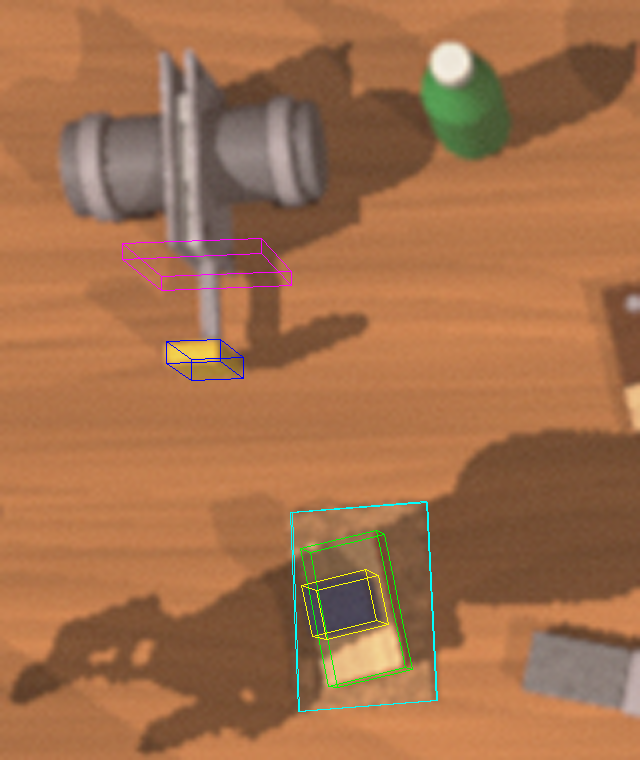

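View pics/ovS2.png

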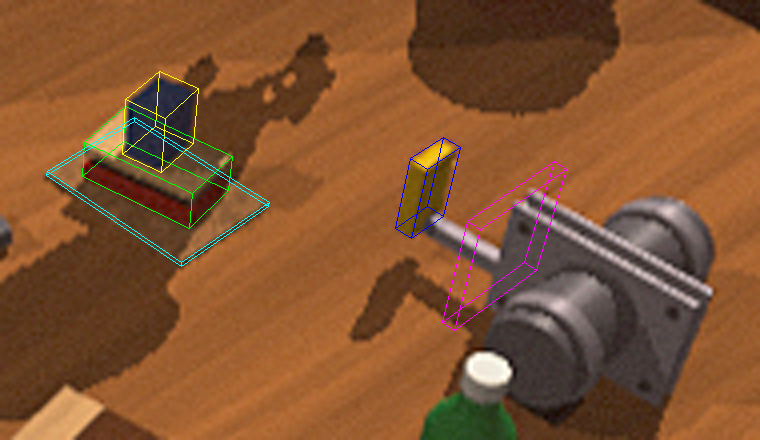

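```bash
cat > go.py <<'E'
import sys
from h import *
from scipy.spatial.transform import Rotation as Ro
def go(x,y,z,a):
    s=ctrl.state(); R=np.array(s["eef_rot"]); p=np.array(s["eef_pos"])
    best=None
    for k in (-1,0,1,2):
        aa=a+k*np.pi; Y=np.array([np.cos(aa),np.sin(aa),0]);Z=np.array([0,0,-1.]);Rt=np.column_stack([np.cross(Y,Z),Y,Z])
        rv=Ro.from_matrix(R.T@Rt).as_rotvec()
        print("turn",rv.round(3),"q7",round(s["q"][6],2),"shift after turn",(Rt.T@(np.array([x,y,z])-p)).round(4), "shift before turn",(R.T@(np.array([x,y,z])-p)).round(4)) if abs(rv[2])<2.3 else 0
    print("t",s["t"],"pos",p.round(4),"gap",round(s["finger_gap"],4),"F",np.round(s["wrist_force"],1))
if __name__=="__main__": go(*map(float,sys.argv[1:5]))
E
python3 go.py .5914 .3455 .12 .05
```

```text
turn [-0.    -0.    -1.997] q7 -0.03 shift after turn [ 0.3444 -0.3079  0.1112] shift before turn [-0.4228 -0.1861  0.1113]
turn [-0.     0.     1.144] q7 -0.03 shift after turn [-0.3444  0.3079  0.1112] shift before turn [-0.4228 -0.1861  0.1113]
turn [-0.    -0.    -1.997] q7 -0.03 shift after turn [ 0.3444 -0.3079  0.1112] shift before turn [-0.4228 -0.1861  0.1113]
turn [-0.     0.     1.144] q7 -0.03 shift after turn [-0.3444  0.3079  0.1112] shift before turn [-0.4228 -0.1861  0.1113]
t 0.5 pos [0.2667 0.6741 0.2312] gap 0.0854 F [ 0.   0.  -0.6]
```

Request:
{"api": "servo_tool", "payload": {"plan": [0,0,0,0,0,0,0.1634,0,0,0,0,0,0,0.1634,0,0,0,0,0,0,0.1634,0,0,0,0,0,0,0.1634,0,0,0,0,0,0,0.1634,0,0,0,0,0,0,0.1634,120,0,0,0,0,0,0.1634,120,-0.05,0.044,0,0,0,0,120,-0.05,0.044,0,0,0,0,120,-0.05,0.044,0,0,0,0,120,-0.05,0.044,0,0,0,0,120,-0.05,0.044,0,0,0,0], "squeeze": 40}}

```text
t: 2.0
eef_pos: [0.486, 0.449, 0.2316]
eef_rot: [[-0.051, 0.999, 0.001], [0.999, 0.051, 0.001], [0.001, 0.001, -1.0]]
wrist_force: [0.7, 0.8, 0.3]
finger_gap: 0.0451
```

```bash
python3 go.py .5914 .3455 .12 .05
```

```text
turn [ 0.001 -0.001  0.001] q7 -0.54 shift after turn [-0.1086  0.1001  0.1116] shift before turn [-0.1088  0.1     0.1116]
turn [ 0.001 -0.001  0.001] q7 -0.54 shift after turn [-0.1086  0.1001  0.1116] shift before turn [-0.1088  0.1     0.1116]
t 2.0 pos [0.486  0.449  0.2316] gap 0.0451 F [0.7 0.8 0.3]
```

Request:
{"api": "servo_tool", "payload": {"plan": [120,-0.047,0.044,0.03,0,0,0,120,-0.047,0.044,0.03,0,0,0,120,0,0,0.03,0,0,0,120,0,0,0,0,0,0,120,0,0,0,0,0,0]}}

```text
t: 2.62
eef_pos: [0.5659, 0.3732, 0.1494]
eef_rot: [[-0.052, 0.999, 0.001], [0.999, 0.052, 0.001], [0.001, 0.001, -1.0]]
wrist_force: [-0.2, 0.3, 0.5]
finger_gap: 0.0451
```

```bash
python3 go.py .5914 .3455 .045 .05; python3 -c "
from h import *
crop(cams.capture('scene'),'g1',380,60,520,220,4);crop(cams.capture('top'),'g2',140,100,260,220,4)"
```

```text
turn [ 0.001 -0.001  0.002] q7 -0.34 shift after turn [-0.0289  0.024   0.1044] shift before turn [-0.0291  0.0239  0.1044]
turn [ 0.001 -0.001  0.002] q7 -0.34 shift after turn [-0.0289  0.024   0.1044] shift before turn [-0.0291  0.0239  0.1044]
t 2.625 pos [0.5659 0.3732 0.1494] gap 0.0451 F [-0.2  0.3  0.5]
```

View pics/g1.png

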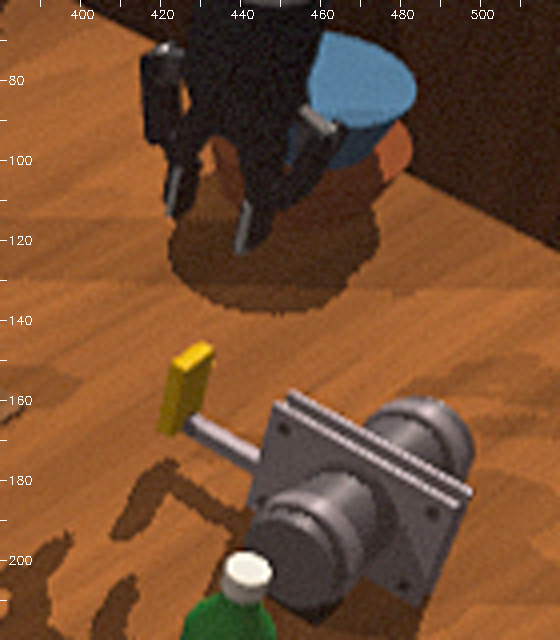

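View pics/g2.png

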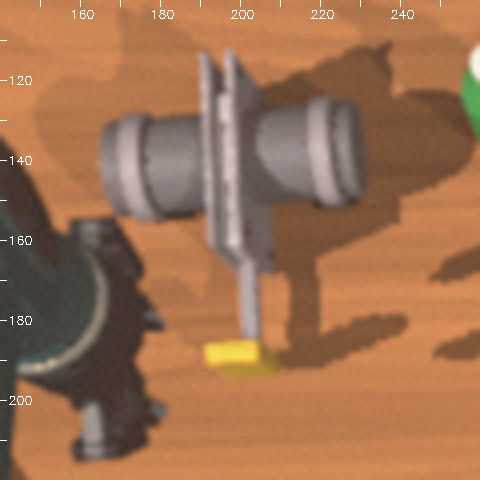

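Fingers are above and left of the paddle, about 3 cm off, with the gate clear. I'll finish the alignment and then go down.

Request:
{"api": "servo_tool", "payload": {"plan": [120,-0.0145,0.012,0,0,0,0,120,-0.0145,0.012,0,0,0,0,120,0,0,0,0,0,0,120,0,0,0.02,0,0,0,120,0,0,0.02,0,0,0,120,0,0,0.02,0,0,0,120,0,0,0,0,0,0]}}

```text
t: 3.6
eef_pos: [0.5894, 0.3432, 0.0854]
eef_rot: [[-0.051, 0.999, -0.005], [0.999, 0.051, -0.003], [-0.002, -0.005, -1.0]]
wrist_force: [0.5, -0.2, 0.2]
finger_gap: 0.0448
```

```bash
python3 go.py .5914 .3455 .045 .05; python3 -c "
from h import *
crop(cams.capture('scene'),'g3',380,60,520,220,4);crop(cams.capture('top'),'g4',140,100,260,220,4)"
```

```text
turn [-0.005  0.002  0.001] q7 -0.26 shift after turn [0.0022 0.0021 0.0404] shift before turn [0.0023 0.0023 0.0404]
turn [-0.005  0.002  0.001] q7 -0.26 shift after turn [0.0022 0.0021 0.0404] shift before turn [0.0023 0.0023 0.0404]
t 3.6 pos [0.5894 0.3432 0.0854] gap 0.0448 F [ 0.5 -0.2  0.2]
```

View pics/g3.png

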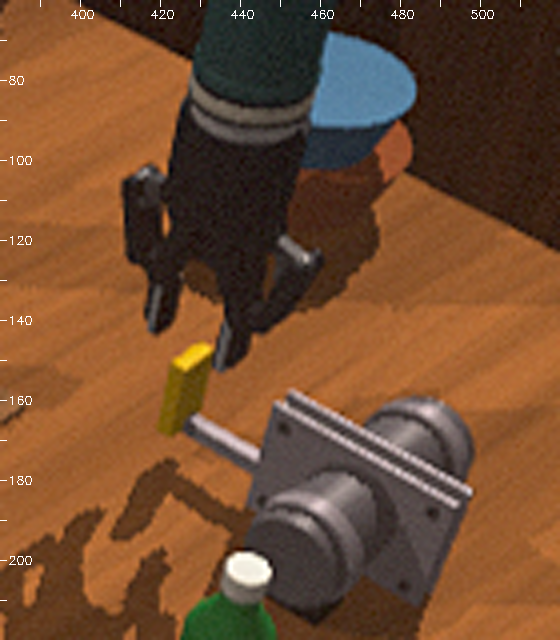

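The jaws straddle the paddle at (427,350 in the crop). Going down, closing and pulling.

Request:
{"api": "servo_tool", "payload": {"plan": [120,0.001,0.001,0.02,0,0,0,120,0.001,0.001,0.02,0,0,0,120,0,0,0,0,0,0,255,0,0,0,0,0,0,255,0,0,0,0,0,0,255,0,0,0,0,0,0,255,0,0,0,0,0,0]}}

```text
t: 4.58
eef_pos: [0.5913, 0.3457, 0.0489]
eef_rot: [[-0.053, 0.999, -0.004], [0.999, 0.053, -0.001], [-0.001, -0.004, -1.0]]
wrist_force: [-5.9, -0.9, 3.9]
finger_gap: 0.0138
```

```bash
python3 go.py .5914 .3455 .045 .05
```

```text
turn [-0.004  0.001  0.003] q7 -0.25 shift after turn [-0.0002  0.0001  0.0039] shift before turn [-0.0002  0.0001  0.0039]
turn [-0.004  0.001  0.003] q7 -0.25 shift after turn [-0.0002  0.0001  0.0039] shift before turn [-0.0002  0.0001  0.0039]
t 4.575 pos [0.5913 0.3457 0.0489] gap 0.0138 F [-5.9 -0.9  3.9]
```

Gripped: the gap is 13.8 mm, which matches the 14 mm paddle. Pulling out along -x.

Request:
{"api": "servo_tool", "payload": {"plan": [255,0,-0.01,0,0,0,0,255,0,-0.01,0,0,0,0,255,0,-0.01,0,0,0,0,255,0,-0.01,0,0,0,0,255,0,-0.008,0,0,0,0,255,0,-0.003,0,0,0,0,255,0,0,0,0,0,0,255,0,0,0,0,0,0]}}

```text
t: 5.58
eef_pos: [0.542, 0.3424, 0.0488]
eef_rot: [[-0.05, 0.999, -0.002], [0.999, 0.05, -0.001], [-0.001, -0.002, -1.0]]
wrist_force: [-2.2, -4.5, 6.2]
finger_gap: 0.0136
```

```bash
python3 go.py .5414 .3435 .045 .05
```

```text
turn [-0.002  0.001  0.   ] q7 -0.27 shift after turn [ 0.0011 -0.0006  0.0038] shift before turn [ 0.0011 -0.0006  0.0038]
turn [-0.002  0.001  0.   ] q7 -0.27 shift after turn [ 0.0011 -0.0006  0.0038] shift before turn [ 0.0011 -0.0006  0.0038]
t 5.575 pos [0.542  0.3424 0.0488] gap 0.0136 F [-2.2 -4.5  6.2]
```

Request:
{"api": "servo_tool", "payload": {"plan": [255,0,-0.002,0,0,0,0,255,0,0,0,0,0,0,120,0,0,0,0,0,0,120,0,0,0,0,0,0,120,0,0,0,0,0,0,120,0,0,-0.02,0,0,0,120,0,0,-0.04,0,0,0,120,0,0,-0.05,0,0,0,120,0,0,-0.05,0,0,0,0,0,0,0,0,0,0]}}

```text
t: 6.82
eef_pos: [0.5439, 0.3447, 0.2148]
eef_rot: [[-0.05, 0.999, 0.009], [0.999, 0.05, 0.007], [0.006, 0.009, -1.0]]
wrist_force: [0.4, -0.1, 0.6]
finger_gap: 0.0617
```

```bash
python3 go.py .4226 -.3303 .15 1.319;  python3 -c "
from h import *
c=cams.capture('scene');cv2.imwrite('pics/s1.png',c['image'][:,:,::-1]);c=cams.capture('top');cv2.imwrite('pics/t1.png',c['image'][:,:,::-1])"
```

```text
turn [ 0.001 -0.013  1.872] q7 -0.35 shift after turn [0.0507 0.684  0.0648] shift before turn [-0.6686 -0.1552  0.0591]
turn [ 0.012  0.001 -1.269] q7 -0.35 shift after turn [-0.0507 -0.684   0.0648] shift before turn [-0.6686 -0.1552  0.0591]
turn [ 0.001 -0.013  1.872] q7 -0.35 shift after turn [0.0507 0.684  0.0648] shift before turn [-0.6686 -0.1552  0.0591]
turn [ 0.012  0.001 -1.269] q7 -0.35 shift after turn [-0.0507 -0.684   0.0648] shift before turn [-0.6686 -0.1552  0.0591]
t 6.825 pos [0.5439 0.3447 0.2148] gap 0.0617 F [ 0.4 -0.1  0.6]
```

View pics/s1.png

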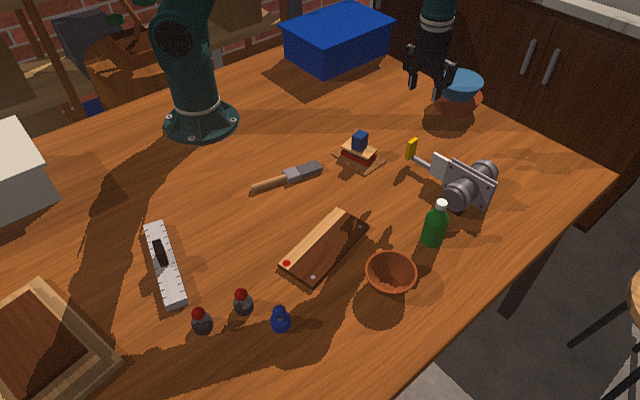

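View pics/t1.png

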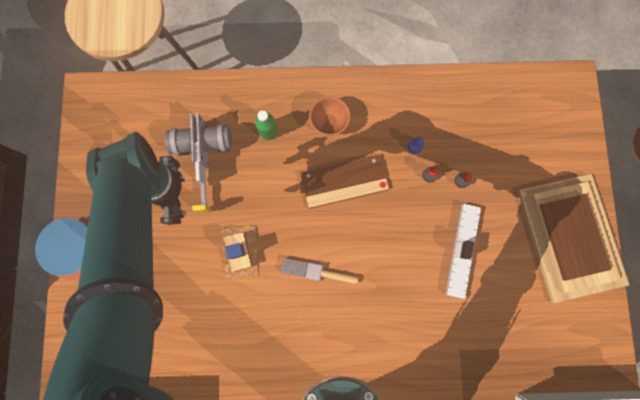

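The paddle is now at row 208 (was 188), so the gate is about 50 mm out. Next is the straightedge: turn first, then travel across.

Request:
{"api": "servo_tool", "payload": {"plan": [60,0,0,0,0.012,0,-0.1813,60,0,0,0,0,0,-0.1813,60,0,0,0,0,0,-0.1813,60,0,0,0,0,0,-0.1813,60,0,0,0,0,0,-0.1813,60,0,0,0,0,0,-0.1813,60,0,0,0,0,0,-0.1813,60,0,0,0,0,0,0]}}

```text
t: 7.92
eef_pos: [0.5397, 0.3424, 0.2072]
eef_rot: [[-0.968, 0.251, -0.015], [0.251, 0.968, -0.003], [0.013, -0.006, -1.0]]
wrist_force: [-0.1, -0.5, 0.1]
finger_gap: 0.0651
```

Request:
{"api": "servo_tool", "payload": {"plan": [60,-0.004,-0.057,0,0,0,0,60,-0.004,-0.057,0,0,0,0,60,-0.004,-0.057,0,0,0,0,60,-0.004,-0.057,0,0,0,0,60,-0.004,-0.057,0,0,0,0,60,-0.004,-0.057,0,0,0,0,60,-0.004,-0.057,0,0,0,0,60,-0.004,-0.057,0,0,0,0,60,-0.004,-0.057,0,0,0,0,60,-0.004,-0.057,0,0,0,0,60,-0.004,-0.057,0,0,0,0,60,0,0,0,0,0,0]}}

```text
t: 9.43
eef_pos: [0.4251, -0.2804, 0.2107]
eef_rot: [[-0.965, 0.261, -0.013], [0.261, 0.965, -0.004], [0.011, -0.007, -1.0]]
wrist_force: [0.8, 0.9, 0.1]
finger_gap: 0.0651
```

```bash
python3 go.py .4226 -.3303 .15 1.319
```

```text
turn [-0.007 -0.011 -0.013] q7 1.85 shift after turn [-0.01   -0.0489  0.0607] shift before turn [-0.0113 -0.0484  0.0609]
turn [-0.007 -0.011 -0.013] q7 1.85 shift after turn [-0.01   -0.0489  0.0607] shift before turn [-0.0113 -0.0484  0.0609]
t 9.425 pos [ 0.4251 -0.2804  0.2107] gap 0.0651 F [0.8 0.9 0.1]
```

Request:
{"api": "servo_tool", "payload": {"plan": [60,-0.005,-0.024,0.03,-0.007,-0.011,-0.013,60,-0.005,-0.024,0.03,0,0,0,60,0,0,0,0,0,0,60,0,0,0,0,0,0]}}

```text
t: 9.93
eef_pos: [0.4253, -0.3226, 0.1509]
eef_rot: [[-0.972, 0.236, 0.0], [0.236, 0.972, 0.004], [0.001, 0.004, -1.0]]
wrist_force: [0.4, -0.0, 0.5]
finger_gap: 0.065
```

```bash
python3 go.py .4226 -.3303 .04 1.319;  python3 -c "
from h import *
crop(cams.capture('scene'),'g5',100,140,260,320,4);crop(cams.capture('top'),'g6',400,190,520,310,5)"
```

```text
turn [ 0.003 -0.001  0.013] q7 1.98 shift after turn [ 0.0007 -0.0081  0.1109] shift before turn [ 0.0007 -0.0085  0.1109]
turn [ 0.003 -0.001  0.013] q7 1.98 shift after turn [ 0.0007 -0.0081  0.1109] shift before turn [ 0.0007 -0.0085  0.1109]
t 9.925 pos [ 0.4253 -0.3226  0.1509] gap 0.065 F [ 0.4 -0.   0.5]
```

View pics/g5.png

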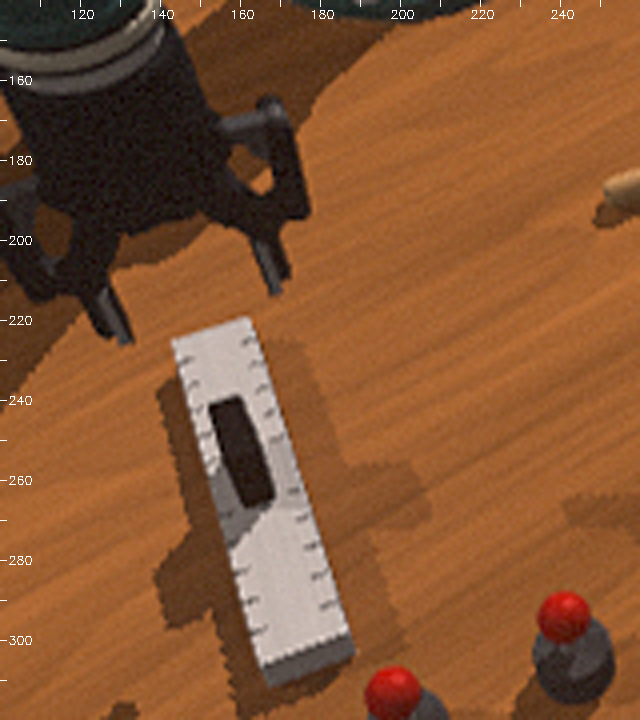

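View pics/g6.png

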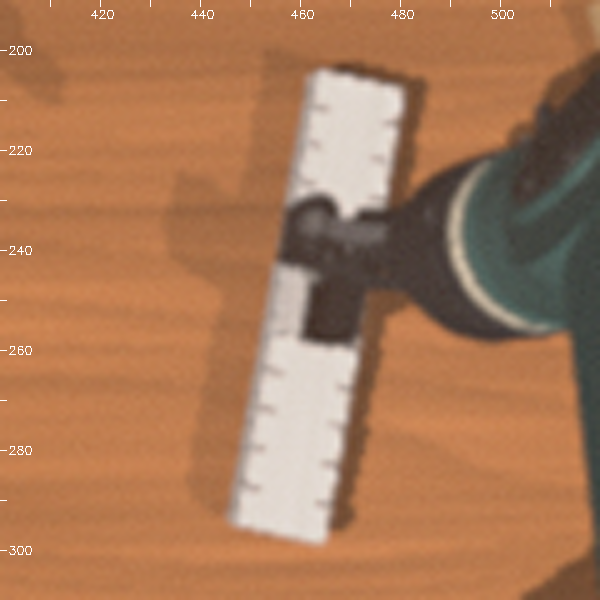

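The rib sits at the predicted place, about (466,248) in the top view. Correcting the offset, descending and gripping.

Request:
{"api": "servo_tool", "payload": {"plan": [60,0,-0.0083,0,0,0,0.013,60,0,0,0.03,0,0,0,60,0,0,0.03,0,0,0,60,0,0,0.03,0,0,0,60,0,0,0.02,0,0,0,60,0,0,0,0,0,0,60,0,0,0,0,0,0]}}

```text
t: 10.9
eef_pos: [0.4236, -0.3324, 0.0418]
eef_rot: [[-0.968, 0.249, 0.002], [0.249, 0.968, 0.001], [-0.001, 0.002, -1.0]]
wrist_force: [-0.8, -1.3, 0.4]
finger_gap: 0.0654
```

```bash
python3 go.py .4226 -.3303 .032 1.319
```

```text
turn [ 0.002  0.001 -0.   ] q7 2.01 shift after turn [0.0015 0.0018 0.0098] shift before turn [0.0015 0.0018 0.0098]
turn [ 0.002  0.001 -0.   ] q7 2.01 shift after turn [0.0015 0.0018 0.0098] shift before turn [0.0015 0.0018 0.0098]
t 10.9 pos [ 0.4236 -0.3324  0.0418] gap 0.0654 F [-0.8 -1.3  0.4]
```

Request:
{"api": "servo_tool", "payload": {"plan": [60,0.001,0.002,0.0095,0,0,0,60,0,0,0,0,0,0,255,0,0,0,0,0,0,255,0,0,0,0,0,0,255,0,0,0,0,0,0,255,0,0,0,0,0,0,255,0,0,0,0,0,0,255,0,0,0,0,0,0], "squeeze": 80}}

```text
t: 11.9
eef_pos: [0.4227, -0.3301, 0.0317]
eef_rot: [[-0.968, 0.249, 0.001], [0.249, 0.968, 0.002], [-0.001, 0.002, -1.0]]
wrist_force: [-1.2, -0.4, 5.4]
finger_gap: 0.0174
```

Request:
{"api": "servo_tool", "payload": {"plan": [255,0,0,-0.01,0,0,0,255,0,0,-0.02,0,0,0,255,0,0,-0.025,0,0,0,255,0,0,-0.025,0,0,0,255,0,0,0,0,0,0,255,0,0,0,0,0,0]}}

```text
t: 12.65
eef_pos: [0.4218, -0.3289, 0.1105]
eef_rot: [[-0.969, 0.248, -0.001], [0.248, 0.969, 0.004], [0.002, 0.003, -1.0]]
wrist_force: [-0.9, 0.9, -4.3]
finger_gap: 0.0169
```

```bash
python3 - <<'E'
from h import *
from m1 import bd
cs,sn=np.cos(bd[2]),np.sin(bd[2])
for y in(.0225,.04): print(y,bd[0]-sn*y,bd[1]+cs*y)
E
python3 go.py .525 -.047 .112 .208;  python3 -c "
from h import *
crop(cams.capture('scene'),'g7',60,140,260,320,4);crop(cams.capture('top'),'g8',400,190,520,310,5)"
```

```text
board [ 0.5668 -0.0386  1.7788] [[0.8, 0.0], [0.6, 0.1], [0.5, 0.6], [2.9, 0.4], [0.6, 0.8], [0.0, 0.3], [1.0, 0.7], [0.1, 0.2]]
bar [ 0.4226 -0.3303 -0.2521] [[1.9, 0.5], [0.0, 0.6], [0.2, 0.5], [1.6, 0.1], [0.4, 0.8], [0.0, 0.5], [0.1, 0.5], [0.6, 0.8]]
[(array([433.1905, 170.6825]), np.int32(63)), (array([466.7778, 176.4603]), np.int32(63))] [(array([240.2716, 291.9136]), np.int32(81)), (array([197.7556, 310.9111]), np.int32(90))]
tri (array([ 0.6254, -0.2567,  0.0554]), np.float64(0.6528565732489082), np.float64(0.8491887031347467))
tri (array([ 0.6146, -0.303 ,  0.0315]), np.float64(17.40111943790108), np.float64(22.40466357943204))
tri (array([ 0.6218, -0.2969,  0.0934]), np.float64(15.631304140524737), np.float64(21.078149850305437))
tri (array([ 0.6082, -0.3418,  0.0558]), np.float64(0.44839360637646114), np.float64(0.5988236860775571))
0.0225 0.544773119970178 -0.0432859098967707
0.04 0.5276504519961086 -0.04690035887964211
turn [ 0.005  0.002 -2.03 ] q7 2.0 shift after turn [-0.2545 -0.1594 -0.0018] shift before turn [-0.0301  0.2988 -0.0009]
turn [ 0.002 -0.005  1.112] q7 2.0 shift after turn [ 0.2545  0.1594 -0.0018] shift before turn [-0.0301  0.2988 -0.0009]
turn [ 0.005  0.002 -2.03 ] q7 2.0 shift after turn [-0.2545 -0.1594 -0.0018] shift before turn [-0.0301  0.2988 -0.0009]
turn [ 0.002 -0.005  1.112] q7 2.0 shift after turn [ 0.2545  0.1594 -0.0018] shift before turn [-0.0301  0.2988 -0.0009]
t 12.75 pos [ 0.4216 -0.3289  0.1102] gap 0.017 F [ 0.  -1.2 -4.6]
```

View pics/g7.png

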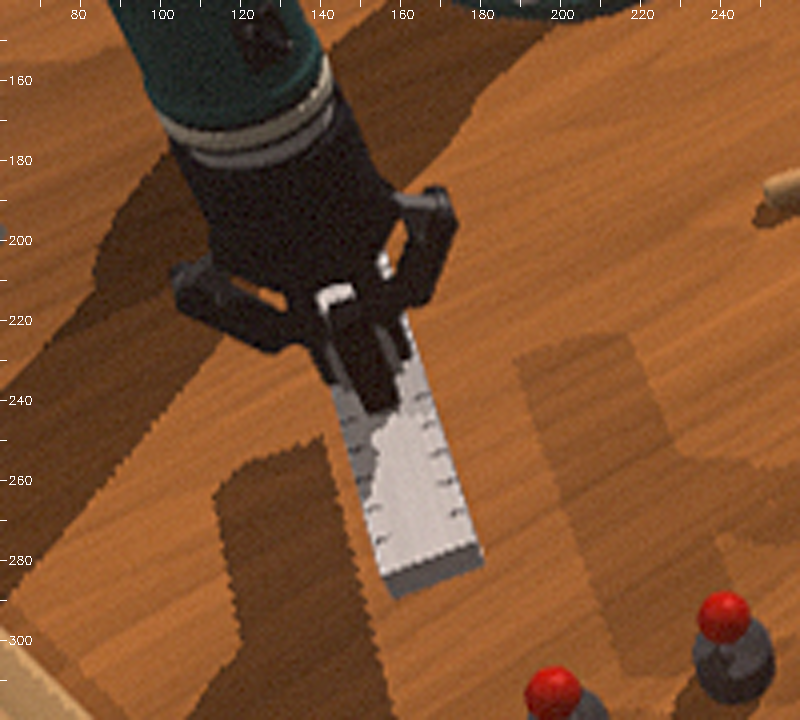

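Request:
{"api": "servo_tool", "payload": {"plan": [255,0,0,0,0,0,0.1853,255,0,0,0,0,0,0.1853,255,0,0,0,0,0,0.1853,255,0,0,0,0,0,0.1853,255,0,0,0,0,0,0.1853,255,0,0,0,0,0,0.1853,255,0.042,0.025,0,0,0,0,255,0.042,0.025,0,0,0,0,255,0.042,0.025,0,0,0,0,255,0.042,0.025,0,0,0,0,255,0.042,0.025,0,0,0,0,255,0.03,0.02,0,0,0,0]}}

```text
t: 14.35
eef_pos: [0.5152, -0.0621, 0.1114]
eef_rot: [[-0.209, 0.978, -0.001], [0.978, 0.209, 0.003], [0.003, -0.0, -1.0]]
wrist_force: [0.3, 0.2, -3.9]
finger_gap: 0.0171
```

Request:
{"api": "servo_tool", "payload": {"plan": [255,0,0,0,0,0,0,255,0,0,0,0,0,0]}}

```text
t: 14.6
eef_pos: [0.5145, -0.0653, 0.1116]
eef_rot: [[-0.206, 0.978, -0.001], [0.978, 0.206, 0.002], [0.002, -0.0, -1.0]]
wrist_force: [0.2, -0.6, -4.3]
finger_gap: 0.0171
```

```bash

python3 go.py .525 -.047 .112 .208;  python3 -c "
from h import *
crop(cams.capture('scene'),'g9',200,120,400,300,4);crop(cams.capture('top'),'g10',270,130,430,270,5)"
```

```text
turn [-0.    -0.002 -0.   ] q7 0.76 shift after turn [ 0.0158  0.0141 -0.0004] shift before turn [ 0.0158  0.014  -0.0003]
turn [-0.    -0.002 -0.   ] q7 0.76 shift after turn [ 0.0158  0.0141 -0.0004] shift before turn [ 0.0158  0.014  -0.0003]
t 14.6 pos [ 0.5145 -0.0653  0.1116] gap 0.0171 F [ 0.2 -0.6 -4.3]
```

View pics/g9.png

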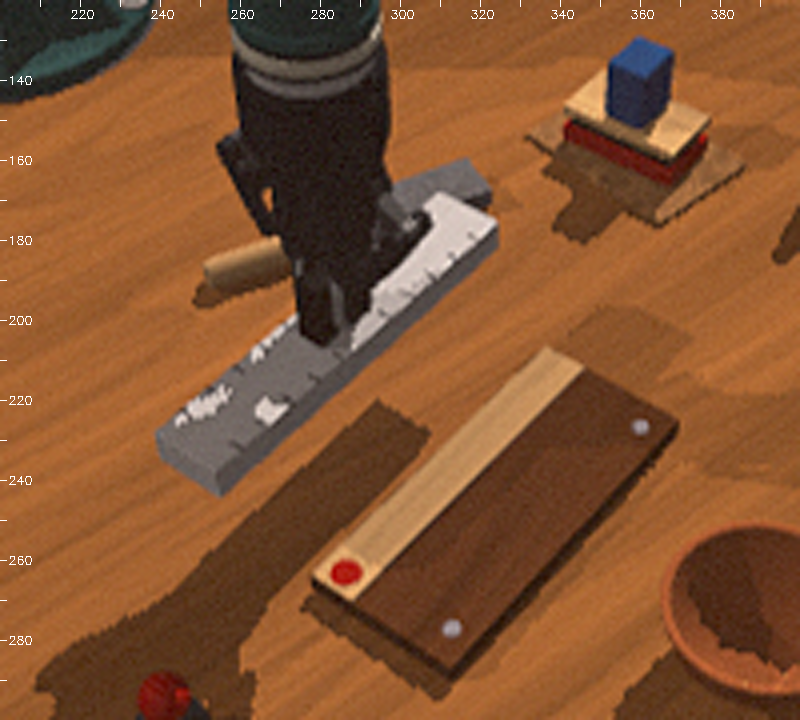

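View pics/g10.png

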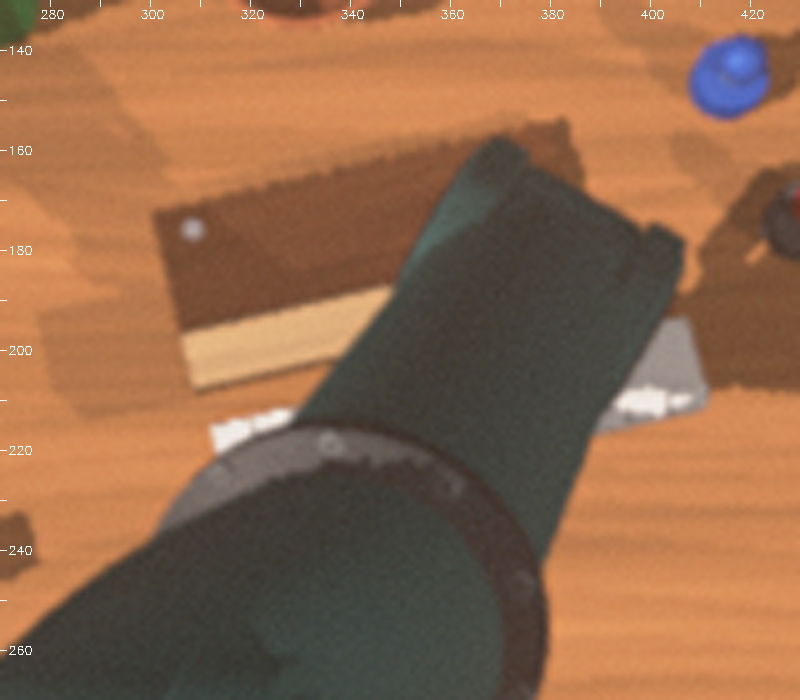

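Request:
{"api": "servo_tool", "payload": {"plan": [255,0.008,0.007,0,0,0,0,255,0.008,0.007,0,0,0,0,255,0,0,0.02,0,0,0,255,0,0,0.02,0,0,0,255,0,0,0.02,0,0,0,255,0,0,0.01,0,0,0,255,0,0,0,0,0,0,255,0,0,0,0,0,0]}}

```text
t: 15.7
eef_pos: [0.5261, -0.0464, 0.0427]
eef_rot: [[-0.206, 0.979, 0.002], [0.979, 0.206, 0.002], [0.002, 0.002, -1.0]]
wrist_force: [0.7, 0.5, -5.0]
finger_gap: 0.0169
```

```bash

python3 go.py .525 -.047 .033 .208;  python3 -c "
from h import *
crop(cams.capture('scene'),'g11',200,120,400,300,4)"
```

```text
turn [ 0.002 -0.002 -0.   ] q7 0.8 shift after turn [-0.0003 -0.0012  0.0097] shift before turn [-0.0004 -0.0012  0.0097]
turn [ 0.002 -0.002 -0.   ] q7 0.8 shift after turn [-0.0003 -0.0012  0.0097] shift before turn [-0.0004 -0.0012  0.0097]
t 15.7 pos [ 0.5261 -0.0464  0.0427] gap 0.0169 F [ 0.7  0.5 -5. ]
```

View pics/g11.png

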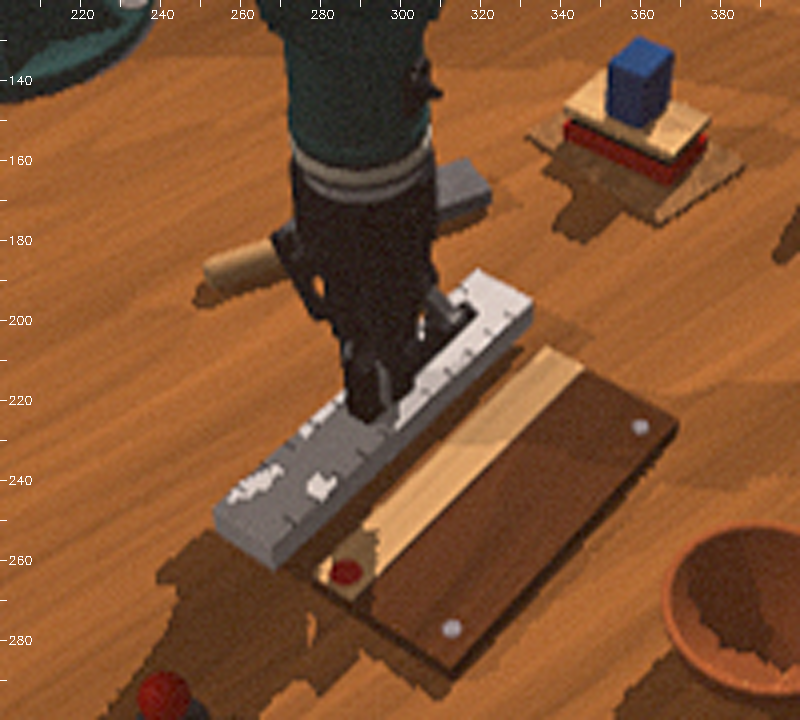

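Request:
{"api": "servo_tool", "payload": {"plan": [255,0,0,0.005,0,0,0,255,0,0,0.004,0,0,0,255,0,0,0,0,0,0,255,0,0.006,0,0,0,0,255,0,0.006,0,0,0,0,255,0,0,0,0,0,0,255,0,0,0,0,0,0]}}

```text
t: 16.62
eef_pos: [0.5371, -0.0438, 0.0331]
eef_rot: [[-0.206, 0.978, 0.0], [0.978, 0.206, 0.002], [0.002, 0.001, -1.0]]
wrist_force: [-0.4, -0.8, -4.1]
finger_gap: 0.017
```

```bash

python3 go.py .5448 -.0433 .033 .208
```

```text
turn [ 0.001 -0.002 -0.   ] q7 0.8 shift after turn [-0.0011  0.0076  0.0001] shift before turn [-0.0011  0.0076  0.0001]
turn [ 0.001 -0.002 -0.   ] q7 0.8 shift after turn [-0.0011  0.0076  0.0001] shift before turn [-0.0011  0.0076  0.0001]
t 16.625 pos [ 0.5371 -0.0438  0.0331] gap 0.017 F [-0.4 -0.8 -4.1]
```

Request:
{"api": "servo_tool", "payload": {"plan": [255,0,0,0.001,0,0,0,255,0,0.004,0,0,0,0,255,0,0.0025,0,0,0,0,255,0,0.002,0,0,0,0,255,0,0,0,0,0,0,255,0,0,0,0,0,0]}}

```text
t: 17.38
eef_pos: [0.5437, -0.0424, 0.032]
eef_rot: [[-0.206, 0.979, -0.002], [0.979, 0.206, 0.003], [0.003, -0.002, -1.0]]
wrist_force: [-4.7, -1.3, -0.5]
finger_gap: 0.0172
```

```bash

python3 go.py .5448 -.0433 .033 .208
```

```text
turn [-0.002 -0.003 -0.001] q7 0.79 shift after turn [-0.0011  0.0009 -0.001 ] shift before turn [-0.0011  0.0009 -0.001 ]
turn [-0.002 -0.003 -0.001] q7 0.79 shift after turn [-0.0011  0.0009 -0.001 ] shift before turn [-0.0011  0.0009 -0.001 ]
t 17.375 pos [ 0.5437 -0.0424  0.032 ] gap 0.0172 F [-4.7 -1.3 -0.5]
```

Request:
{"api": "servo_tool", "payload": {"plan": [255,0,0.0015,0,0,0,0,255,0,0,0,0,0,0,255,0,0.001,0,0,0,0,255,0,0,0,0,0,0]}}

```text
t: 17.88
eef_pos: [0.5438, -0.0424, 0.032]
eef_rot: [[-0.206, 0.979, -0.006], [0.979, 0.206, 0.003], [0.004, -0.006, -1.0]]
wrist_force: [-8.5, -2.2, 3.8]
finger_gap: 0.0168
```

```bash

python3 go.py .5448 -.0433 .033 .208; python3 -c "
from h import *
crop(cams.capture('scene'),'g12',240,170,360,290,6)"
```

```text
turn [-0.006 -0.004 -0.001] q7 0.79 shift after turn [-0.0011  0.0008 -0.001 ] shift before turn [-0.0011  0.0008 -0.001 ]
turn [-0.006 -0.004 -0.001] q7 0.79 shift after turn [-0.0011  0.0008 -0.001 ] shift before turn [-0.0011  0.0008 -0.001 ]
t 17.875 pos [ 0.5438 -0.0424  0.032 ] gap 0.0168 F [-8.5 -2.2  3.8]
```

View pics/g12.png

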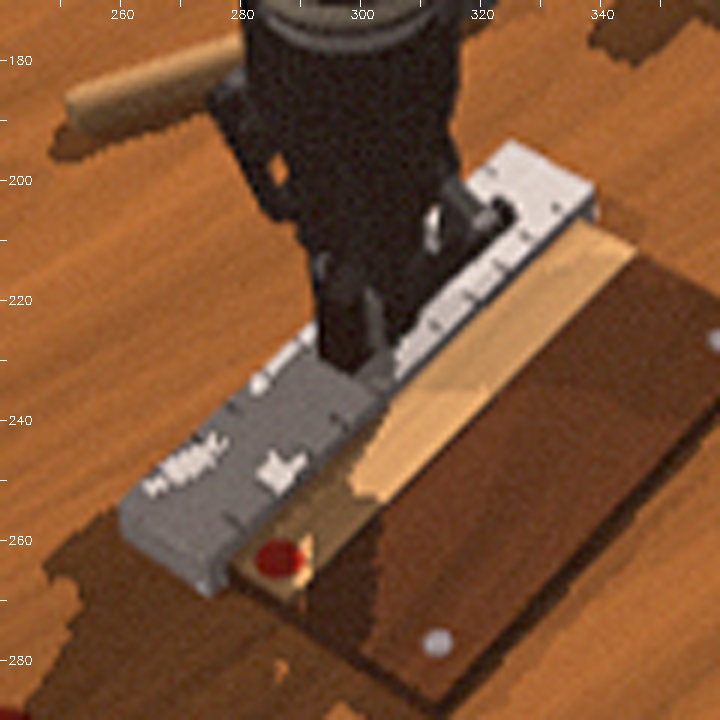

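The bar is in contact with the board: it stopped advancing and the x force grew to 8.5 N. It lies parallel along the pale edge. I'll release and lift.

Request:
{"api": "servo_tool", "payload": {"plan": [120,0,-0.001,0,0,0,0,120,0,0,0,0,0,0,120,0,0,0,0,0,0,120,0,0,0,0,0,0,120,0,0,-0.02,0,0,0,120,0,0,-0.04,0,0,0,120,0,0,-0.05,0,0,0,120,0,0,0,0,0,0,120,0,0,0,0,0,0]}}

```text
t: 19.05
eef_pos: [0.5467, -0.0416, 0.1421]
eef_rot: [[-0.206, 0.978, 0.001], [0.978, 0.206, 0.003], [0.003, 0.001, -1.0]]
wrist_force: [-0.5, 0.5, -0.8]
finger_gap: 0.0455
```

```bash

python3 go.py .6254 -.2566 .12 .208; python3 -c "
from h import *
crop(cams.capture('scene'),'g13',170,130,370,330,4)"
```

```text
turn [ 0.001 -0.003 -0.   ] q7 0.68 shift after turn [-0.2266  0.0326  0.0221] shift before turn [-0.2266  0.0326  0.0215]
turn [ 0.001 -0.003 -0.   ] q7 0.68 shift after turn [-0.2266  0.0326  0.0221] shift before turn [-0.2266  0.0326  0.0215]
t 19.05 pos [ 0.5467 -0.0416  0.1421] gap 0.0455 F [-0.5  0.5 -0.8]
```

View pics/g13.png

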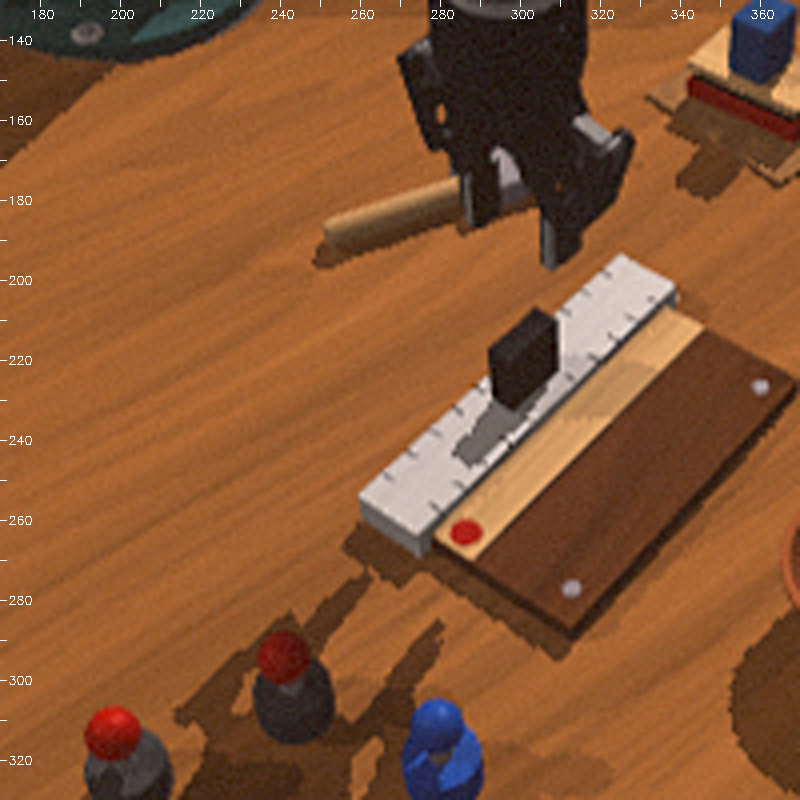

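The bar lies flush. The red-knobbed dark discs at scene (241,293) and (198,312) are the weights; the all-blue piece at (279,310) is the look-alike and stays put. Moving over weight 1.

Request:
{"api": "servo_tool", "payload": {"plan": [120,-0.0453,0.0065,0,0,0,0,120,-0.0453,0.0065,0,0,0,0,120,-0.0453,0.0065,0,0,0,0,120,-0.0453,0.0065,0,0,0,0,120,-0.0453,0.0065,0,0,0,0,120,0,0,0.02,0,0,0,120,0,0,0,0,0,0]}}

```text
t: 19.98
eef_pos: [0.6229, -0.2551, 0.1181]
eef_rot: [[-0.206, 0.979, -0.006], [0.979, 0.206, 0.006], [0.007, -0.005, -1.0]]
wrist_force: [0.2, 0.9, -0.0]
finger_gap: 0.0452
```

```bash

python3 go.py .6254 -.2566 .034 .208; python3 -c "
from h import *
crop(cams.capture('scene'),'g14',170,200,320,350,5)
crop(cams.capture('top'),'g15',380,110,500,230,5)"
```

```text
turn [-0.005 -0.007 -0.001] q7 0.95 shift after turn [-0.002   0.0022  0.0841] shift before turn [-0.0026  0.0026  0.084 ]
turn [-0.005 -0.007 -0.001] q7 0.95 shift after turn [-0.002   0.0022  0.0841] shift before turn [-0.0026  0.0026  0.084 ]
t 19.975 pos [ 0.6229 -0.2551  0.1181] gap 0.0452 F [ 0.2  0.9 -0. ]
```

View pics/g14.png

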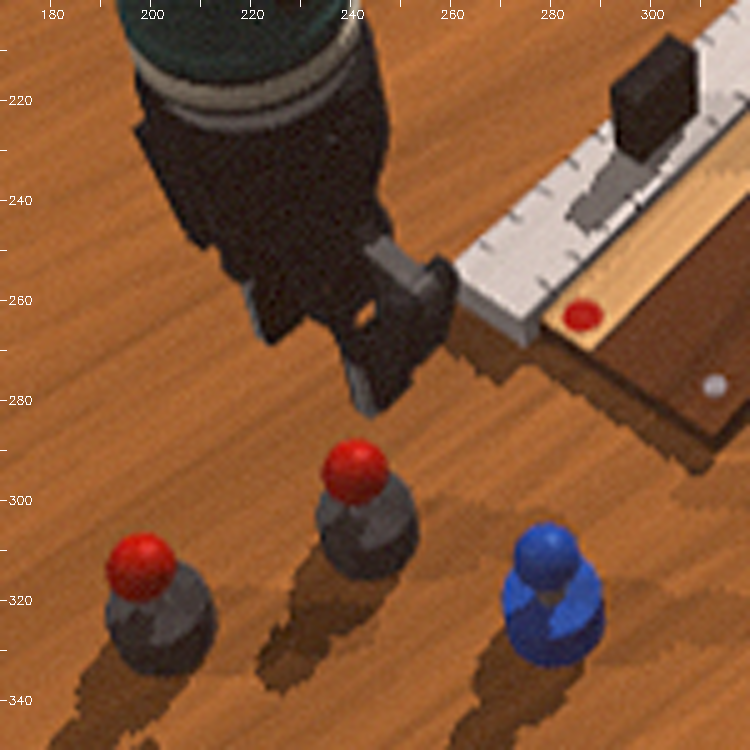

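View pics/g15.png

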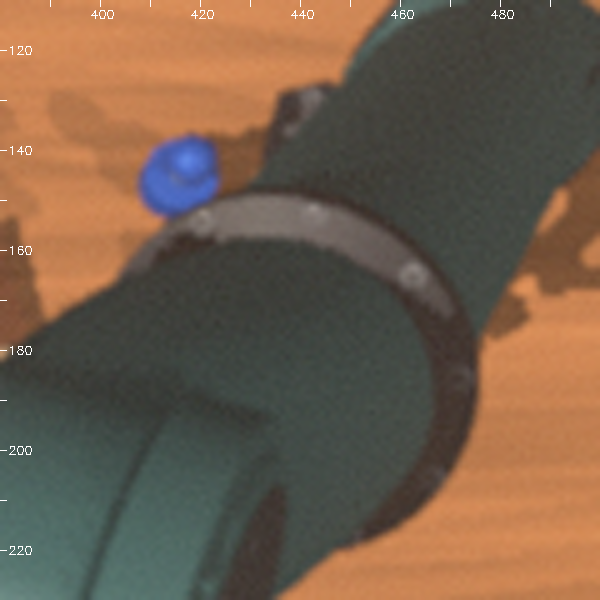

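```bash
python3 - <<'E'
from h import *
T=cams.capture("top");S=cams.capture("scene")
for a,b in (((433.4,171),(240.7,293.9)),((466.5,176.9),(197.9,313.1))):
    print(ray(T,*a,.052),ray(S,*b,.052))
E
python3 go.py .6254 -.2566 .036 .208
```

```text
[ 0.6261 -0.2566  0.052 ] [ 0.6267 -0.2591  0.052 ]
[ 0.6084 -0.3412  0.052 ] [ 0.6094 -0.3443  0.052 ]
turn [ 0.001 -0.004  0.001] q7 0.95 shift after turn [-0.0013 -0.0002  0.0854] shift before turn [-0.0016 -0.0003  0.0854]
turn [ 0.001 -0.004  0.001] q7 0.95 shift after turn [-0.0013 -0.0002  0.0854] shift before turn [-0.0016 -0.0003  0.0854]
t 20.175 pos [ 0.6254 -0.2552  0.1214] gap 0.0453 F [-0.1  0.2  0.6]
```

Request:
{"api": "servo_tool", "payload": {"plan": [120,-0.0027,0.0005,0.02,0,0,0,120,0,0,0.02,0,0,0,120,0,0,0.02,0,0,0,120,0,0,0.025,0,0,0,120,0,0,0,0,0,0,120,0,0,0,0,0,0]}}

```text
t: 20.92
eef_pos: [0.6265, -0.2596, 0.0366]
eef_rot: [[-0.206, 0.979, 0.0], [0.979, 0.206, 0.002], [0.002, 0.001, -1.0]]
wrist_force: [0.0, -0.1, 0.3]
finger_gap: 0.0455
```

```bash

python3 go.py .6263 -.2578 .035 .208; python3 -c "
from h import *
crop(cams.capture('scene'),'g16',170,200,320,350,5)"
```

```text
turn [ 0.001 -0.002 -0.001] q7 1.01 shift after turn [0.0018 0.0002 0.0016] shift before turn [0.0018 0.0002 0.0016]
turn [ 0.001 -0.002 -0.001] q7 1.01 shift after turn [0.0018 0.0002 0.0016] shift before turn [0.0018 0.0002 0.0016]
t 20.925 pos [ 0.6265 -0.2596  0.0366] gap 0.0455 F [ 0.  -0.1  0.3]
```

View pics/g16.png

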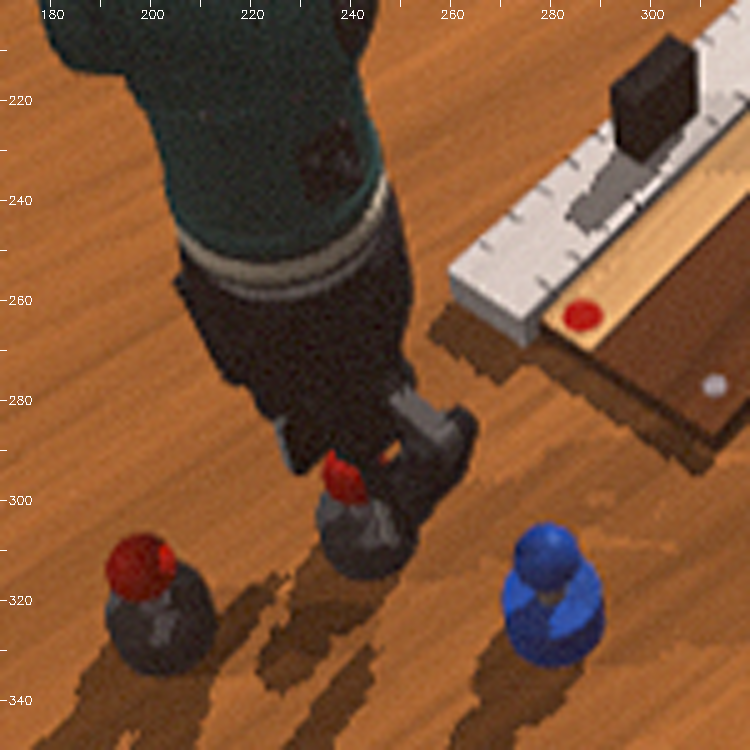

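Request:
{"api": "servo_tool", "payload": {"plan": [120,0.0015,0,0.001,0,0,0,255,0,0,0,0,0,0,255,0,0,0,0,0,0,255,0,0,0,0,0,0,255,0,0,0,0,0,0,255,0,0,-0.01,0,0,0,255,0,0,-0.03,0,0,0,255,0,0,-0.03,0,0,0,255,0,0,-0.02,0,0,0,255,0,0,0,0,0,0,255,0,0,0,0,0,0], "squeeze": 70}}

```text
t: 22.35
eef_pos: [0.6253, -0.2573, 0.1246]
eef_rot: [[-0.206, 0.978, -0.001], [0.978, 0.206, 0.003], [0.004, -0.001, -1.0]]
wrist_force: [-0.5, 0.4, -2.8]
finger_gap: 0.0222
```

```bash
python3 - <<'E'
import numpy as np
o=np.array([.5662,-.0384]); a=1.7788
# bar centre estimate: from grip
ex=np.array([np.cos(a),np.sin(a)]);ey=np.array([-ex[1],ex[0]])
b=np.array([.5438,-.0424]); print("bar in board", (b-[.5668,-.0386])@ex,(b-[.5668,-.0386])@ey)
for l in(-.07,.07): print(l,b+ex*l)
E
python3 go.py .5582 -.1109 .12 .208; python3 -c "
from h import *
crop(cams.capture('scene'),'g17',170,180,320,330,5)"
```

```text
bar in board 0.001031569923271705 0.023288964414361627
-0.07 [ 0.55825549 -0.11089116]
0.07 [0.52934451 0.02609116]
turn [-0.001 -0.004 -0.   ] q7 0.95 shift after turn [ 0.1571 -0.0354  0.0046] shift before turn [ 0.1571 -0.0355  0.0052]
turn [-0.001 -0.004 -0.   ] q7 0.95 shift after turn [ 0.1571 -0.0354  0.0046] shift before turn [ 0.1571 -0.0355  0.0052]
t 22.35 pos [ 0.6253 -0.2573  0.1246] gap 0.0222 F [-0.5  0.4 -2.8]
```

View pics/g17.png

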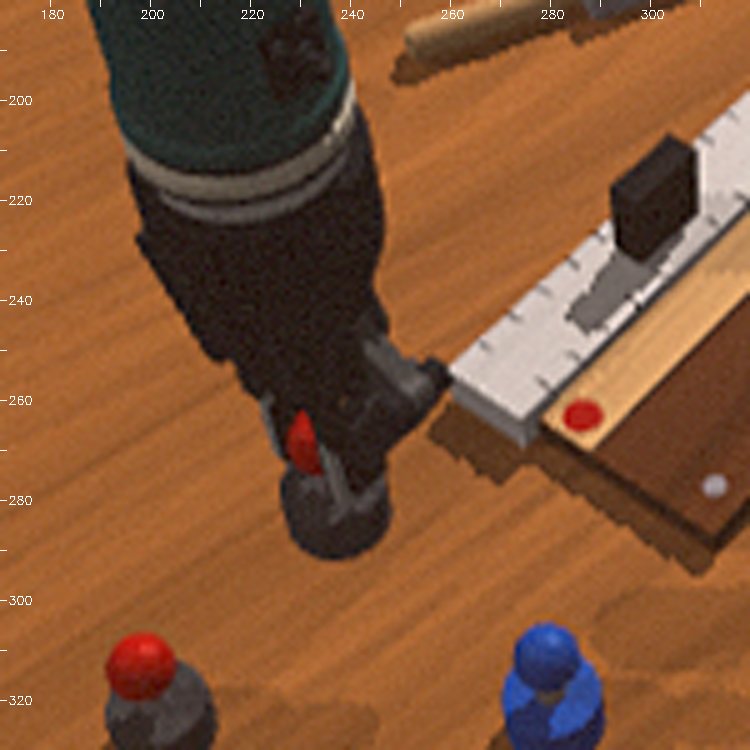

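Request:
{"api": "servo_tool", "payload": {"plan": [255,0.0392,-0.0088,0,0,0,0,255,0.0392,-0.0088,0,0,0,0,255,0.0392,-0.0088,0,0,0,0,255,0.0392,-0.0088,0,0,0,0,255,0,0,0,0,0,0,255,0,0,0,0,0,0]}}

```text
t: 23.15
eef_pos: [0.5594, -0.1122, 0.1255]
eef_rot: [[-0.206, 0.979, 0.0], [0.979, 0.206, 0.002], [0.002, 0.0, -1.0]]
wrist_force: [0.9, -0.1, -2.6]
finger_gap: 0.0225
```

```bash
python3 go.py .5582 -.1109 .062 .208; python3 -c "
from h import *
crop(cams.capture('scene'),'g18',200,150,350,300,5)"
```

```text
turn [ 0.    -0.002 -0.   ] q7 0.81 shift after turn [ 0.0016 -0.0009  0.0635] shift before turn [ 0.0015 -0.0009  0.0635]
turn [ 0.    -0.002 -0.   ] q7 0.81 shift after turn [ 0.0016 -0.0009  0.0635] shift before turn [ 0.0015 -0.0009  0.0635]
t 23.15 pos [ 0.5594 -0.1122  0.1255] gap 0.0225 F [ 0.9 -0.1 -2.6]
```

View pics/g18.png

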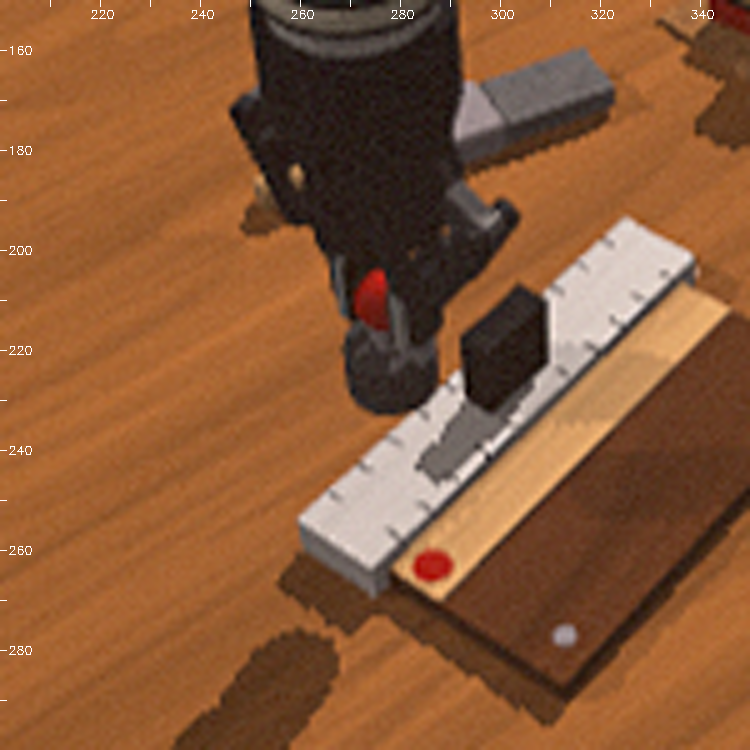

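Request:
{"api": "servo_tool", "payload": {"plan": [255,0.0015,-0.001,0.02,0,0,0,255,0,0,0.02,0,0,0,255,0,0,0.015,0,0,0,255,0,0,0.007,0,0,0,255,0,0,0,0,0,0,255,0,0,0,0,0,0]}}

```text
t: 23.95
eef_pos: [0.5586, -0.1108, 0.0645]
eef_rot: [[-0.206, 0.979, 0.002], [0.979, 0.206, 0.002], [0.002, 0.002, -1.0]]
wrist_force: [-0.9, -0.1, -3.0]
finger_gap: 0.0226
```

```bash
python3 go.py .5582 -.1109 .058 .208; python3 -c "
from h import *
crop(cams.capture('scene'),'g19',200,150,350,300,5)"
```

```text
turn [ 0.002 -0.002 -0.001] q7 0.87 shift after turn [-0.     -0.0004  0.0065] shift before turn [-0.     -0.0004  0.0065]
turn [ 0.002 -0.002 -0.001] q7 0.87 shift after turn [-0.     -0.0004  0.0065] shift before turn [-0.     -0.0004  0.0065]
t 23.95 pos [ 0.5586 -0.1108  0.0645] gap 0.0226 F [-0.9 -0.1 -3. ]
```

View pics/g19.png

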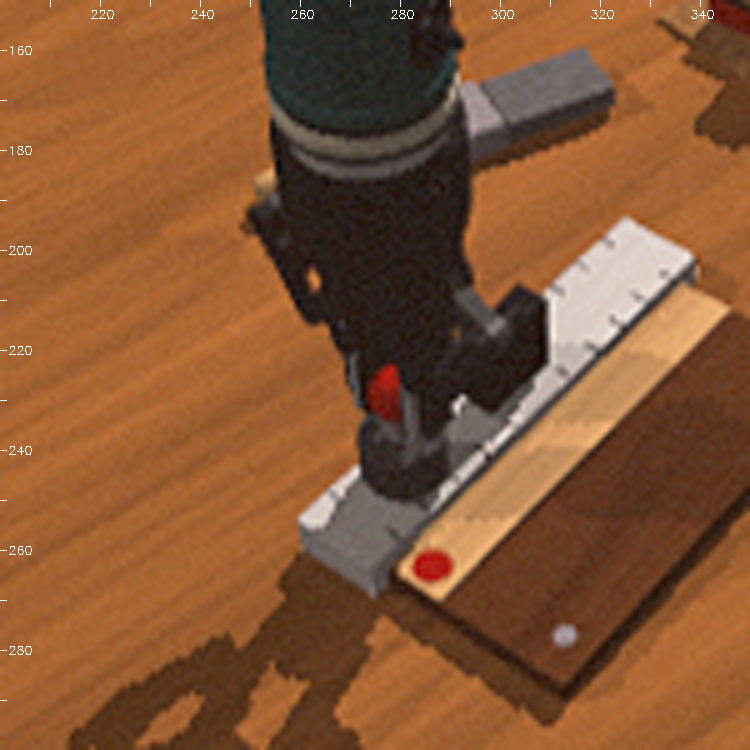

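Request:
{"api": "servo_tool", "payload": {"plan": [255,0,0,0.003,0,0,0,255,0,0,0.002,0,0,0,255,0,0,0,0,0,0,255,0,0,0,0,0,0]}}

```text
t: 24.5
eef_pos: [0.5581, -0.1105, 0.059]
eef_rot: [[-0.206, 0.979, 0.001], [0.979, 0.206, 0.002], [0.002, 0.001, -1.0]]
wrist_force: [0.6, -0.1, -3.2]
finger_gap: 0.0226
```

Request:
{"api": "servo_tool", "payload": {"plan": [255,0,0,0.0015,0,0,0,255,0,0,0,0,0,0,255,0,0,0,0,0,0]}}

```text
t: 24.88
eef_pos: [0.5582, -0.1107, 0.0585]
eef_rot: [[-0.206, 0.979, 0.001], [0.979, 0.206, 0.003], [0.003, 0.002, -1.0]]
wrist_force: [-2.0, -0.2, 6.3]
finger_gap: 0.0222
```

Contact (+6 N). Releasing gently.

Request:
{"api": "servo_tool", "payload": {"plan": [255,0,0,-0.0007,0,0,0,120,0,0,0,0,0,0,120,0,0,0,0,0,0,120,0,0,0,0,0,0,120,0,0,-0.01,0,0,0,120,0,0,-0.03,0,0,0,120,0,0,-0.04,0,0,0,120,0,0,0,0,0,0]}}

```text
t: 25.88
eef_pos: [0.5604, -0.1115, 0.1415]
eef_rot: [[-0.206, 0.979, 0.007], [0.979, 0.206, 0.001], [-0.0, 0.007, -1.0]]
wrist_force: [1.5, 0.1, 0.3]
finger_gap: 0.0454
```

```bash
python3 go.py .6089 -.3428 .125 .208; python3 -c "
from h import *
crop(cams.capture('scene'),'g20',200,150,350,300,5)"
```

```text
turn [ 0.007  0.    -0.001] q7 0.79 shift after turn [-0.2363 -0.0003  0.0165] shift before turn [-0.2363 -0.0002  0.0165]
turn [ 0.007  0.    -0.001] q7 0.79 shift after turn [-0.2363 -0.0003  0.0165] shift before turn [-0.2363 -0.0002  0.0165]
t 25.875 pos [ 0.5604 -0.1115  0.1415] gap 0.0454 F [1.5 0.1 0.3]
```

View pics/g20.png

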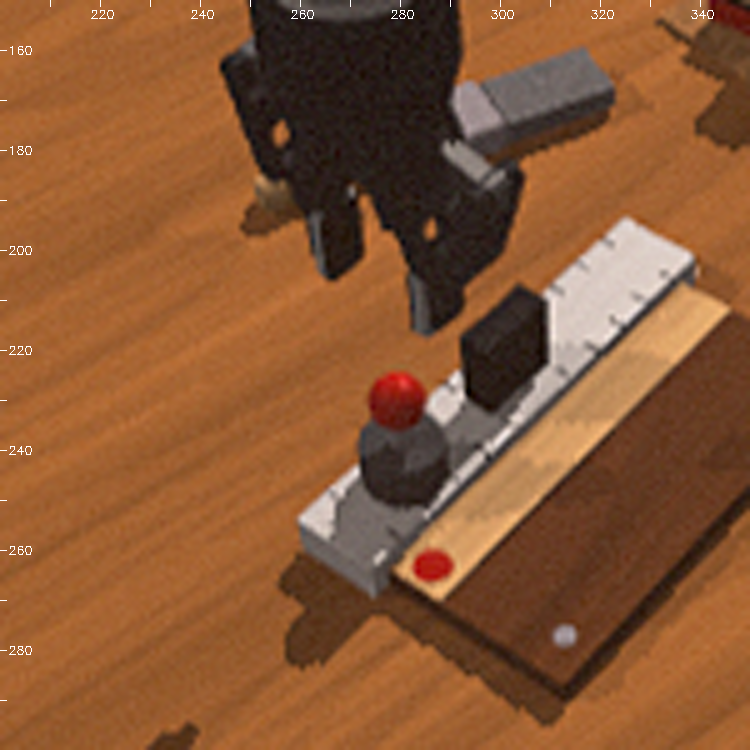

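Weight 1 stands upright on the bar. On to weight 2.

Request:
{"api": "servo_tool", "payload": {"plan": [120,-0.0473,0,0,0,0,0,120,-0.0473,0,0,0,0,0,120,-0.0473,0,0,0,0,0,120,-0.0473,0,0,0,0,0,120,-0.0473,0,0,0.007,0,0,120,0,0,0.02,0,0,0,120,0,0,0,0,0,0,120,0,0,0,0,0,0]}}

```text
t: 26.92
eef_pos: [0.6065, -0.3397, 0.1167]
eef_rot: [[-0.208, 0.978, -0.008], [0.978, 0.208, 0.003], [0.005, -0.007, -1.0]]
wrist_force: [0.2, -0.1, 1.3]
finger_gap: 0.0451
```

```bash
python3 go.py .6089 -.3428 .034 .208
```

```text
turn [-0.007 -0.005  0.001] q7 1.06 shift after turn [-0.0036  0.0017  0.0827] shift before turn [-0.004   0.0023  0.0827]
turn [-0.007 -0.005  0.001] q7 1.06 shift after turn [-0.0036  0.0017  0.0827] shift before turn [-0.004   0.0023  0.0827]
t 26.925 pos [ 0.6065 -0.3397  0.1167] gap 0.0451 F [ 0.2 -0.1  1.3]
```

Request:
{"api": "servo_tool", "payload": {"plan": [120,-0.0036,0.0015,0.02,-0.005,-0.005,0,120,0,0,0.02,0,0,0,120,0,0,0.02,0,0,0,120,0,0,0.02,0,0,0,120,0,0,0,0,0,0,120,0,0,0,0,0,0]}}

```text
t: 27.68
eef_pos: [0.6089, -0.3459, 0.0377]
eef_rot: [[-0.206, 0.979, -0.0], [0.979, 0.206, -0.003], [-0.003, -0.001, -1.0]]
wrist_force: [-0.8, 0.2, 0.5]
finger_gap: 0.0454
```

```bash

python3 go.py .6089 -.3428 .034 .208; python3 -c "
from h import *
crop(cams.capture('scene'),'g21',130,220,300,350,4)"
```

```text
turn [-0.001  0.003 -0.001] q7 1.11 shift after turn [0.003  0.0007 0.0037] shift before turn [0.003  0.0007 0.0037]
turn [-0.001  0.003 -0.001] q7 1.11 shift after turn [0.003  0.0007 0.0037] shift before turn [0.003  0.0007 0.0037]
t 27.675 pos [ 0.6089 -0.3459  0.0377] gap 0.0454 F [-0.8  0.2  0.5]
```

View pics/g21.png

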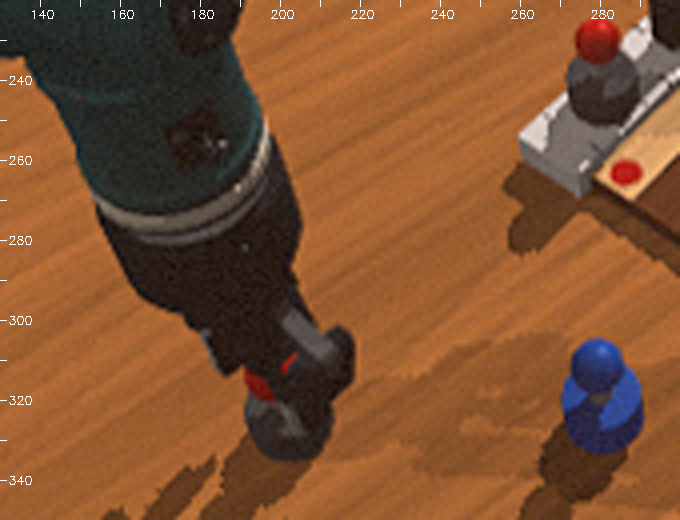

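Request:
{"api": "servo_tool", "payload": {"plan": [120,0.0025,0.0005,0.0045,0,0,0,120,0,0,0,0,0,0,255,0,0,0,0,0,0,255,0,0,0,0,0,0,255,0,0,0,0,0,0,255,0,0,0,0,0,0,255,0,0,-0.01,0,0,0,255,0,0,-0.03,0,0,0,255,0,0,-0.03,0,0,0,255,0,0,-0.03,0,0,0,255,0,0,0,0,0,0,255,0,0,0,0,0,0]}}

```text
t: 29.22
eef_pos: [0.6079, -0.3417, 0.1318]
eef_rot: [[-0.206, 0.979, -0.002], [0.979, 0.206, -0.001], [-0.001, -0.003, -1.0]]
wrist_force: [-0.7, 0.6, -3.3]
finger_gap: 0.0224
```

```bash
python3 go.py .5300 .0261 .13 .208; python3 -c "
from h import *
crop(cams.capture('scene'),'g22',130,180,300,350,4)"
```

```text
turn [-0.003  0.001 -0.   ] q7 1.06 shift after turn [ 0.3759 -0.0003  0.0018] shift before turn [ 0.3759 -0.0004  0.0014]
turn [-0.003  0.001 -0.   ] q7 1.06 shift after turn [ 0.3759 -0.0003  0.0018] shift before turn [ 0.3759 -0.0004  0.0014]
t 29.225 pos [ 0.6079 -0.3417  0.1318] gap 0.0224 F [-0.7  0.6 -3.3]
```

View pics/g22.png

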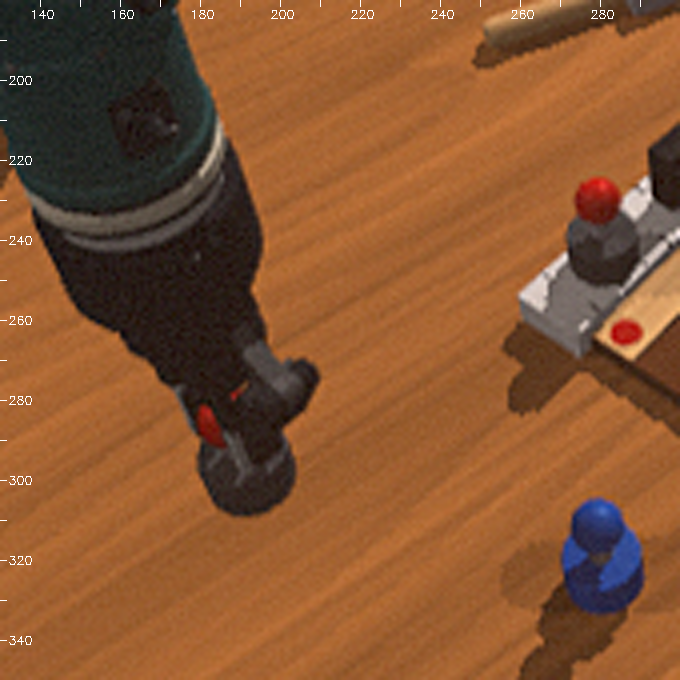

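The held weight hangs upright. I'll raise it to clear weight 1 and move to the far side of the rib.

Request:
{"api": "servo_tool", "payload": {"plan": [255,0,0,-0.03,0,0,0,255,0.047,0,0,0,0,0,255,0.047,0,0,0,0,0,255,0.047,0,0,0,0,0,255,0.047,0,0,0,0,0,255,0.047,0,0,0,0,0,255,0.047,0,0,0,0,0,255,0.047,0,0,0,0,0,255,0.047,0,0,0,0,0,255,0,0,0,0,0,0,255,0,0,0,0,0,0]}}

```text
t: 30.65
eef_pos: [0.5308, 0.0252, 0.1613]
eef_rot: [[-0.207, 0.978, -0.002], [0.978, 0.207, -0.004], [-0.004, -0.002, -1.0]]
wrist_force: [0.2, 0.3, -3.2]
finger_gap: 0.0225
```

```bash
python3 go.py .5298 .0261 .07 .208
```

```text
turn [-0.002  0.004  0.   ] q7 0.53 shift after turn [ 0.0011 -0.0008  0.0913] shift before turn [ 0.0014 -0.0006  0.0913]
turn [-0.002  0.004  0.   ] q7 0.53 shift after turn [ 0.0011 -0.0008  0.0913] shift before turn [ 0.0014 -0.0006  0.0913]
t 30.65 pos [0.5308 0.0252 0.1613] gap 0.0225 F [ 0.2  0.3 -3.2]
```

Request:
{"api": "servo_tool", "payload": {"plan": [255,0.001,-0.0007,0.025,0,0.004,0,255,0,0,0.025,0,0,0,255,0,0,0.025,0,0,0,255,0,0,0.015,0,0,0,255,0,0,0.007,0,0,0,255,0,0,0,0,0,0,255,0,0,0,0,0,0]}}

```text
t: 31.52
eef_pos: [0.5309, 0.0261, 0.0657]
eef_rot: [[-0.206, 0.979, 0.0], [0.979, 0.206, 0.001], [0.001, 0.0, -1.0]]
wrist_force: [-0.3, -0.1, -2.5]
finger_gap: 0.0225
```

```bash
python3 go.py .5298 .0261 .056 .208; python3 -c "
from h import *
crop(cams.capture('scene'),'g23',230,130,380,280,5)"
```

```text
turn [ 0.    -0.001 -0.001] q7 0.66 shift after turn [ 0.0002 -0.0011  0.0097] shift before turn [ 0.0002 -0.0011  0.0097]
turn [ 0.    -0.001 -0.001] q7 0.66 shift after turn [ 0.0002 -0.0011  0.0097] shift before turn [ 0.0002 -0.0011  0.0097]
t 31.525 pos [0.5309 0.0261 0.0657] gap 0.0225 F [-0.3 -0.1 -2.5]
```

View pics/g23.png

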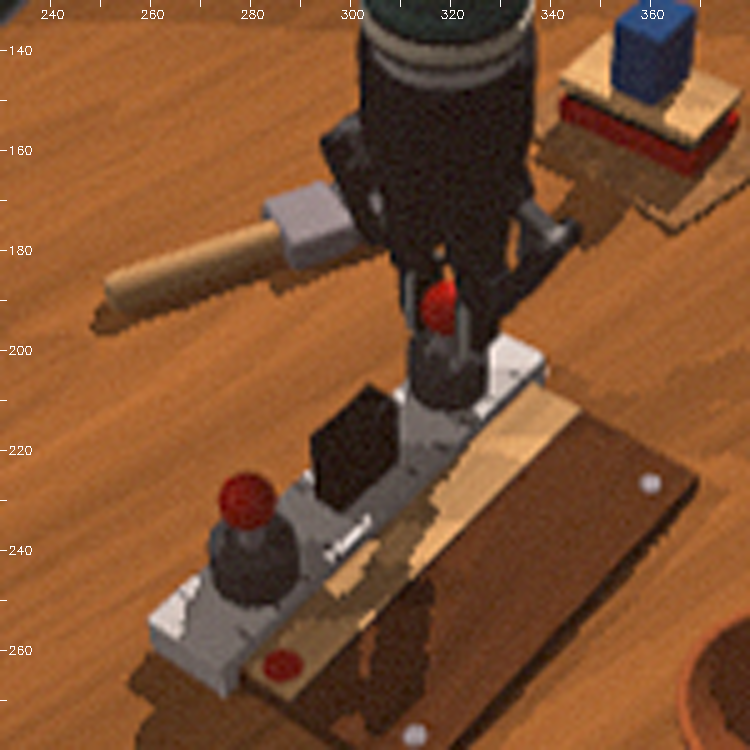

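Request:
{"api": "servo_tool", "payload": {"plan": [255,0,-0.001,0.004,0,0,0,255,0,0,0.003,0,0,0,255,0,0,0,0,0,0,255,0,0,0,0,0,0]}}

```text
t: 32.08
eef_pos: [0.5293, 0.026, 0.0581]
eef_rot: [[-0.206, 0.979, -0.001], [0.979, 0.206, 0.001], [0.001, -0.001, -1.0]]
wrist_force: [-0.2, 0.7, -2.9]
finger_gap: 0.023
```

Request:
{"api": "servo_tool", "payload": {"plan": [255,0,0,0.0015,0,0,0,255,0,0,0,0,0,0,255,0,0,0,0,0,0]}}

```text
t: 32.45
eef_pos: [0.5293, 0.0261, 0.0566]
eef_rot: [[-0.206, 0.979, -0.001], [0.979, 0.206, 0.001], [0.001, -0.001, -1.0]]
wrist_force: [-0.4, 0.4, -2.9]
finger_gap: 0.0221
```

Request:
{"api": "servo_tool", "payload": {"plan": [255,0,0,0.0012,0,0,0,255,0,0,0,0,0,0,255,0,0,0,0,0,0]}}

```text
t: 32.83
eef_pos: [0.5294, 0.0261, 0.0556]
eef_rot: [[-0.206, 0.979, -0.001], [0.979, 0.206, 0.001], [0.001, -0.001, -1.0]]
wrist_force: [-0.9, -0.2, 1.9]
finger_gap: 0.0227
```

Request:
{"api": "servo_tool", "payload": {"plan": [120,0,0,0,0,0,0,120,0,0,0,0,0,0,120,0,0,0,0,0,0,120,0,0,-0.01,0,0,0,120,0,0,-0.03,0,0,0,120,0,0,-0.04,0,0,0,60,0,0,-0.05,0,0,0,60,0.05,-0.01,-0.02,0,0,0,60,0.06,-0.03,0,0,0,0,60,0,0,0,0,0,0]}}

```text
t: 34.08
eef_pos: [0.4667, 0.1265, 0.2056]
eef_rot: [[-0.215, 0.977, -0.005], [0.977, 0.215, 0.004], [0.005, -0.004, -1.0]]
wrist_force: [0.2, -0.5, 0.1]
finger_gap: 0.0654
```

```bash
python3 go.py .4317 .2526 .15 0.213; python3 -c "
from h import *
c=cams.capture('scene');cv2.imwrite('pics/s2.png',c['image'][:,:,::-1]);c=cams.capture('top');cv2.imwrite('pics/t2.png',c['image'][:,:,::-1])"
```

```text
turn [-0.004 -0.005  0.004] q7 0.28 shift after turn [ 0.1306 -0.0076  0.0556] shift before turn [ 0.1304 -0.0068  0.0562]
turn [-0.004 -0.005  0.004] q7 0.28 shift after turn [ 0.1306 -0.0076  0.0556] shift before turn [ 0.1304 -0.0068  0.0562]
t 34.075 pos [0.4667 0.1265 0.2056] gap 0.0654 F [ 0.2 -0.5  0.1]
```

View pics/s2.png

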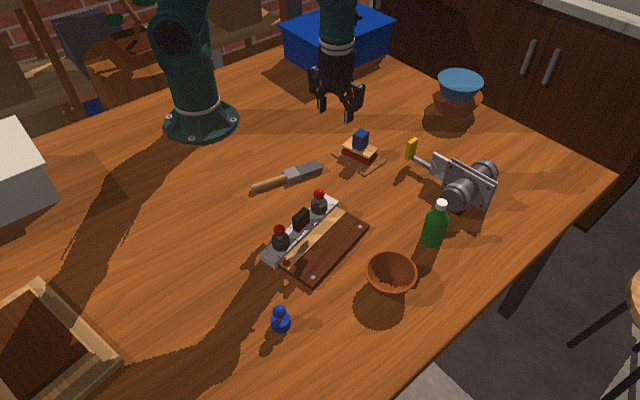

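View pics/t2.png

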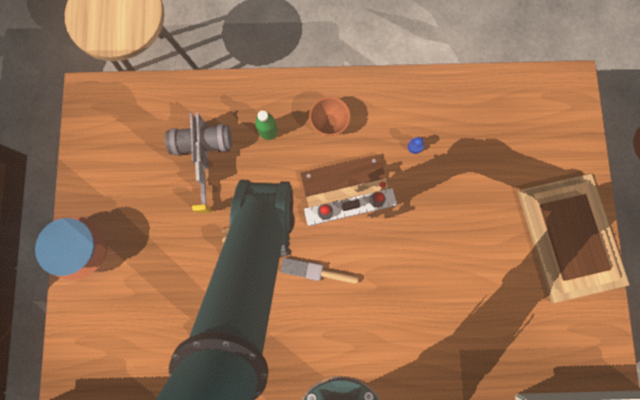

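Both weights stand on the flush bar, and no third red-knobbed weight is anywhere in view. Checking the block's pose before grasping.

```bash
cat > ovb.py <<'E'
from fit import *
def chk(name,items,reg,k=5,cam="scene"):
    c=cams.capture(cam); x0,y0,x1,y1=reg
    raw=cv2.resize(c["image"][y0:y1,x0:x1,::-1],None,fx=k,fy=k,interpolation=cv2.INTER_CUBIC); im=raw.copy()
    for p,b,col in items: box(c,im,p,k,x0,y0,*b,col)
    cv2.imwrite("pics/"+name+".png",im); cv2.imwrite("pics/"+name+"r.png",raw)
bd=(.5668,-.0386,1.7788); pad=(.4349,.2513,.0514)
BLB=(-.045,.045,-.025,.025,.004,.035);HB=(-.016,.016,-.02,.02,.035,.082);PB=(-.065,.065,-.045,.045,0,.004)
E
python3 - <<'E'
from ovb import *
bk=(.4317,.2526,.213)
chk("b1",[(bk,BLB,(0,255,0)),(bk,HB,(0,255,255)),(pad,PB,(255,255,0))],(310,110,410,190),7)
E
```

```text
(no output)
```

View pics/b1.png

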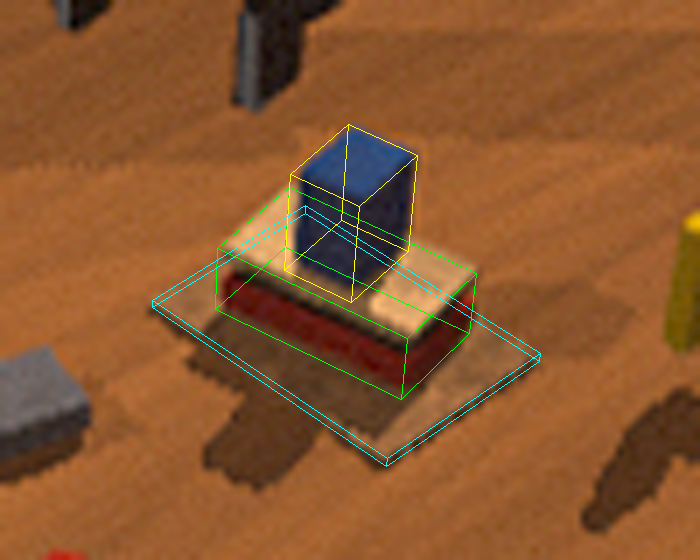

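View pics/b1r.png

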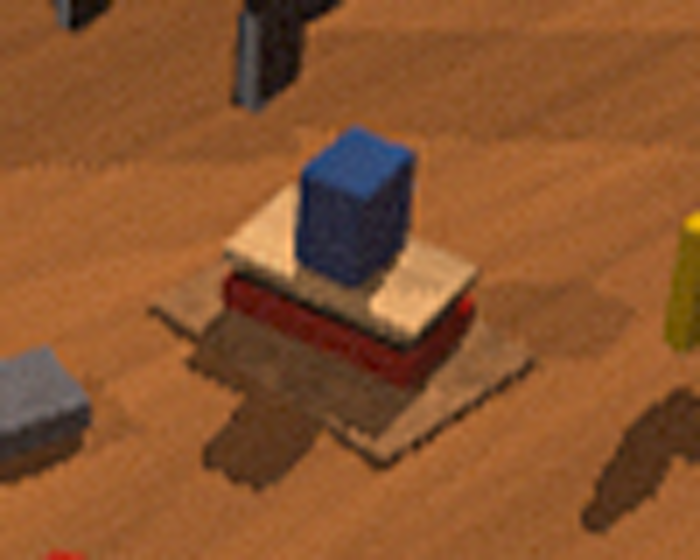

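```bash
python3 - <<'E'
import cv2
im=cv2.imread("pics/t1.png")[215:285,210:270]; cv2.imwrite("pics/t1c.png",cv2.resize(im,None,fx=8,fy=8,interpolation=cv2.INTER_CUBIC))
E
```

```text
(no output)
```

View pics/t1c.png

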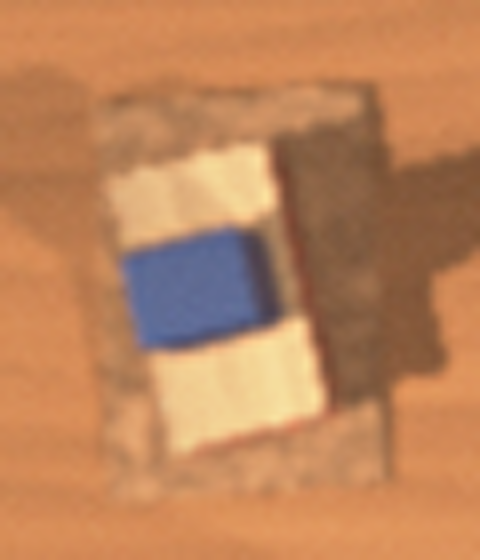

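```bash
python3 - <<'E'
from ovb import *
T=cams.capture("top");S=cams.capture("scene")
t=lambda u,v:px(210,215,8,u,v); s=lambda u,v:px(310,110,7,u,v)
z=.035;Z=.082
ot=[(T,(.045,.025,z),t(105,178)),(T,(.045,-.025,z),t(270,143)),(T,(-.045,-.025,z),t(328,408)),(T,(-.045,.025,z),t(172,448)),(T,(.016,.02,Z),t(122,255)),(T,(.016,-.02,Z),t(240,228)),(T,(-.016,.02,Z),t(145,348)),(T,(-.016,-.02,Z),t(262,320))]
os=[(S,(-.045,-.025,z),s(225,250)),(S,(.045,-.025,z),s(408,337)),(S,(.045,.025,z),s(480,268)),(S,(-.016,-.02,Z),s(300,175)),(S,(-.016,.02,Z),s(355,127)),(S,(.016,.02,Z),s(414,155)),(S,(.016,-.02,Z),s(360,197))]
for o in(ot,os,ot+os): print(*fit(o,[.43,.25,.2]))
z=.004
pt=[(T,(.065,-.045,z),t(370,85)),(T,(-.065,-.045,z),t(385,482)),(T,(.065,.045,z),t(97,100)),(T,(-.065,.045,z),t(115,495))]
ps=[(S,(-.065,-.045,z),s(150,308)),(S,(.065,-.045,z),s(385,462)),(S,(.065,.045,z),s(535,358))]
for o in(pt,ps,pt+ps): print("pad",*fit(o,[.43,.25,.05]))
E
```

```text
[0.4317 0.2544 0.2288] [[1.0, 0.0], [0.7, 0.5], [0.1, 0.6], [0.2, 0.6], [0.6, 0.5], [0.5, 1.2], [0.7, 0.6], [0.6, 0.0]]
[0.4321 0.2544 0.2129] [[0.6, 0.4], [0.4, 0.0], [0.0, 0.5], [0.9, 0.3], [0.4, 0.5], [1.0, 0.2], [0.5, 1.1]]
[0.4318 0.2543 0.2246] [[1.0, 0.1], [0.6, 0.5], [0.2, 0.7], [0.1, 0.6], [0.6, 0.6], [0.5, 1.2], [0.8, 0.5], [0.6, 0.0], [0.7, 0.3], [0.5, 0.1], [0.1, 0.3], [0.9, 0.3], [0.6, 0.6], [0.9, 0.3], [0.5, 1.1]]
pad [0.4356 0.2528 0.0418] [[0.1, 0.3], [0.3, 0.2], [0.2, 0.0], [0.7, 0.5]]
pad [0.4364 0.2478 0.0614] [[0.4, 0.3], [0.0, 0.3], [0.3, 0.1]]
pad [0.4355 0.2515 0.0419] [[0.6, 0.3], [0.8, 0.2], [0.7, 0.1], [0.2, 0.5], [0.5, 1.3], [0.2, 0.4], [0.9, 0.4]]
```

```bash
python3 go.py .432 .2543 .13 0.222
```

```text
turn [-0.    -0.001 -0.017] q7 0.28 shift after turn [ 0.1394 -0.0089  0.0759] shift before turn [ 0.1392 -0.0113  0.076 ]
turn [-0.    -0.001 -0.017] q7 0.28 shift after turn [ 0.1394 -0.0089  0.0759] shift before turn [ 0.1392 -0.0113  0.076 ]
t 34.325 pos [0.4714 0.1203 0.2059] gap 0.0653 F [0.  0.4 0.9]
```

Request:
{"api": "servo_tool", "payload": {"plan": [60,0.0465,-0.003,0.02,0,0,-0.017,60,0.0465,-0.003,0.025,0,0,0,60,0.0465,-0.003,0.03,0,0,0,60,0,0,0,0,0,0,60,0,0,0,0,0,0,60,0,0,0,0,0,0]}}

```text
t: 35.08
eef_pos: [0.4328, 0.2541, 0.1314]
eef_rot: [[-0.219, 0.976, 0.0], [0.976, 0.219, 0.001], [0.001, 0.0, -1.0]]
wrist_force: [-0.3, -0.4, 0.2]
finger_gap: 0.0649
```

```bash
python3 go.py .432 .2543 .044 0.222; python3 -c "
from h import *
crop(cams.capture('scene'),'g24',310,60,430,190,5)"
```

```text
turn [ 0.    -0.001 -0.001] q7 0.14 shift after turn [ 0.0003 -0.0007  0.0874] shift before turn [ 0.0002 -0.0008  0.0874]
turn [ 0.    -0.001 -0.001] q7 0.14 shift after turn [ 0.0003 -0.0007  0.0874] shift before turn [ 0.0002 -0.0008  0.0874]
t 35.075 pos [0.4328 0.2541 0.1314] gap 0.0649 F [-0.3 -0.4  0.2]
```

View pics/g24.png

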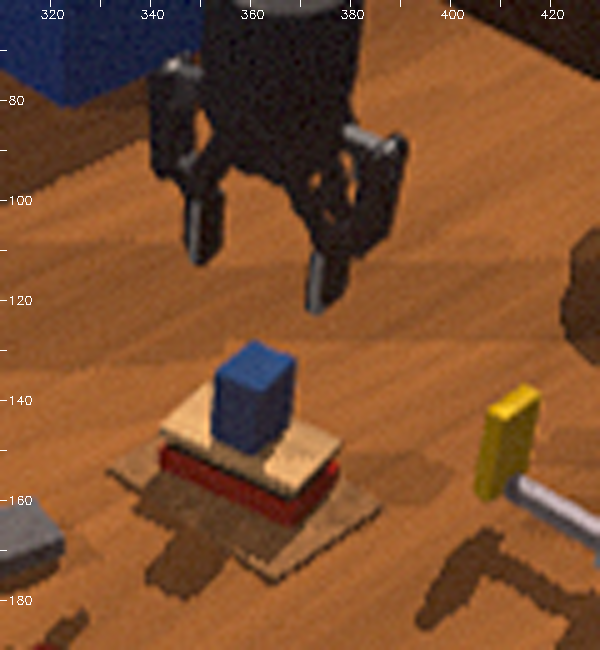

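Request:
{"api": "servo_tool", "payload": {"plan": [60,0,0,0.025,0,0,0,60,0,-0.0005,0.025,0,0,0,60,0,0,0.02,0,0,0,60,0,0,0.0165,0,0,0,60,0,0,0,0,0,0,60,0,0,0,0,0,0]}}

```text
t: 35.88
eef_pos: [0.4316, 0.2556, 0.045]
eef_rot: [[-0.222, 0.975, -0.0], [0.975, 0.222, 0.001], [0.001, 0.0, -1.0]]
wrist_force: [-0.5, -0.4, 1.3]
finger_gap: 0.0652
```

```bash
python3 go.py .432 .2543 .044 0.222; python3 -c "
from h import *
crop(cams.capture('scene'),'g25',310,60,430,190,5)"
```

```text
turn [ 0.    -0.001  0.001] q7 0.26 shift after turn [-0.0014  0.0002  0.001 ] shift before turn [-0.0014  0.0002  0.001 ]
turn [ 0.    -0.001  0.001] q7 0.26 shift after turn [-0.0014  0.0002  0.001 ] shift before turn [-0.0014  0.0002  0.001 ]
t 35.875 pos [0.4316 0.2556 0.045 ] gap 0.0652 F [-0.5 -0.4  1.3]
```

View pics/g25.png

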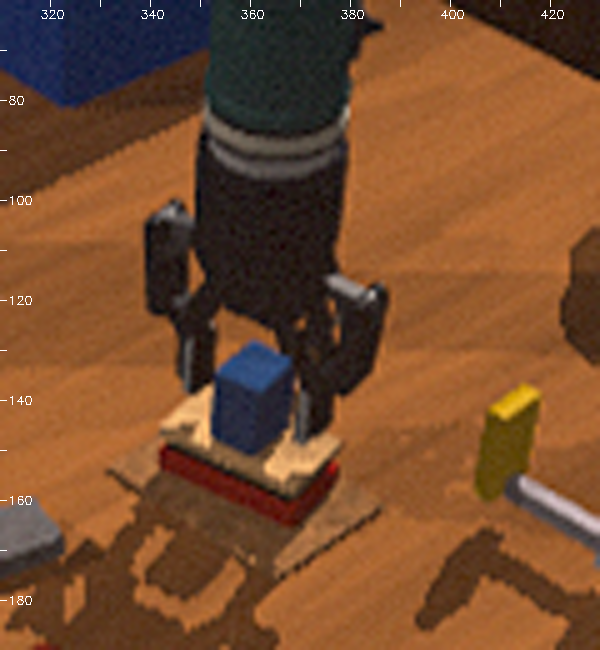

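Request:
{"api": "servo_tool", "payload": {"plan": [60,-0.0013,0,0,0,0,0,60,0,0,0,0,0,0,255,0,0,0,0,0,0,255,0,0,0,0,0,0,255,0,0,0,0,0,0,255,0,0,0,0,0,0,255,0,0,0,0,0,0], "squeeze": 100}}

```text
t: 36.8
eef_pos: [0.4309, 0.2548, 0.0443]
eef_rot: [[-0.223, 0.975, -0.001], [0.975, 0.223, 0.001], [0.001, -0.001, -1.0]]
wrist_force: [-1.1, 0.6, 3.3]
finger_gap: 0.0307
```

Request:
{"api": "servo_tool", "payload": {"plan": [255,0,0,-0.01,0,0,0,255,0,0,-0.03,0,0,0,255,0,0,-0.03,0,0,0,255,0,0,-0.03,0,0,0,255,0,0,-0.03,0,0,0,255,0,0,0,0,0,0,255,0,0,0,0,0,0]}}

```text
t: 37.67
eef_pos: [0.4302, 0.2544, 0.1735]
eef_rot: [[-0.223, 0.975, -0.003], [0.975, 0.223, 0.0], [0.001, -0.003, -1.0]]
wrist_force: [-0.0, 0.1, -3.9]
finger_gap: 0.0309
```

```bash
python3 - <<'E'
import numpy as np
ex=np.array([np.cos(1.7788),np.sin(1.7788)]);ey=np.array([-ex[1],ex[0]])
for x,y in((-.078,-.032),(-.078,-.026),(.078,-.026)): print(x,y,np.array([.5668,-.0386])+x*ex+y*ey)
E
python3 go.py .614 -.1084 .17 1.7788;python3 -c "
from h import *
crop(cams.capture('scene'),'g26',310,30,430,190,5)"
```

```text
-0.078 -0.032 [ 0.61421779 -0.10831049]
-0.078 -0.026 [ 0.60834712 -0.10954954]
0.078 -0.026 [0.57613203 0.0430879 ]
turn [-0.003  0.001  1.588] q7 0.09 shift after turn [0.105  0.3929 0.0035] shift before turn [-0.3946  0.0983  0.0029]
turn [-0.001 -0.003 -1.554] q7 0.09 shift after turn [-0.105  -0.3929  0.0035] shift before turn [-0.3946  0.0983  0.0029]
turn [-0.003  0.001  1.588] q7 0.09 shift after turn [0.105  0.3929 0.0035] shift before turn [-0.3946  0.0983  0.0029]
turn [-0.001 -0.003 -1.554] q7 0.09 shift after turn [-0.105  -0.3929  0.0035] shift before turn [-0.3946  0.0983  0.0029]
t 37.675 pos [0.4302 0.2544 0.1735] gap 0.0309 F [-0.   0.1 -3.9]
```

View pics/g26.png

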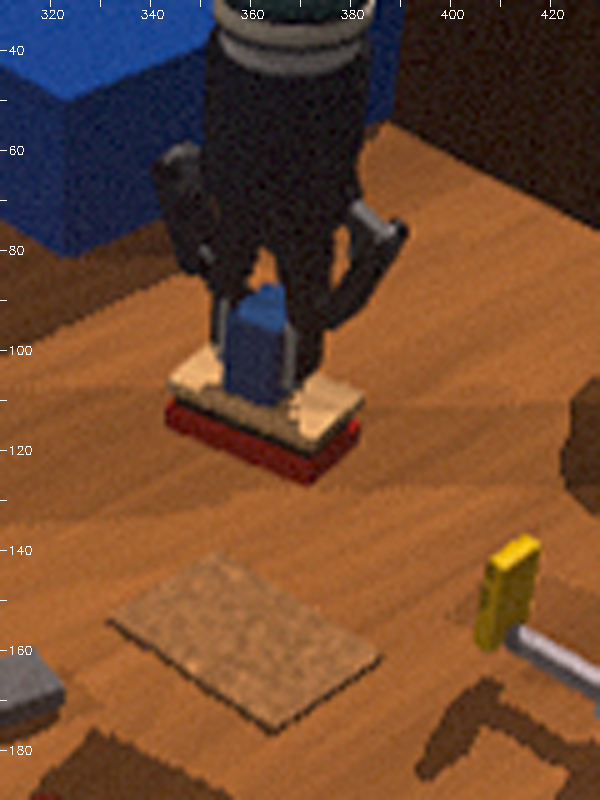

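Request:
{"api": "servo_tool", "payload": {"plan": [255,0,0,0,0,0,0.1764,255,0,0,0,0,0,0.1764,255,0,0,0,0,0,0.1764,255,0,0,0,0,0,0.1764,255,0,0,0,0,0,0.1764,255,0,0,0,0,0,0.1764,255,0,0,0,0,0,0.1764,255,0,0,0,0,0,0.1764,255,0,0,0,0,0,0.1764,255,0,0,0,0,0,0]}}

```text
t: 38.98
eef_pos: [0.4304, 0.2541, 0.1728]
eef_rot: [[0.978, 0.208, -0.003], [0.208, -0.978, -0.002], [-0.003, 0.001, -1.0]]
wrist_force: [-0.1, 0.6, -3.9]
finger_gap: 0.0312
```

Request:
{"api": "servo_tool", "payload": {"plan": [255,0.013,0.049,0,0,0,0,255,0.013,0.049,0,0,0,0,255,0.013,0.049,0,0,0,0,255,0.013,0.049,0,0,0,0,255,0.013,0.049,0,0,0,0,255,0.013,0.049,0,0,0,0,255,0.013,0.049,0,0,0,0,255,0.013,0.049,0,0,0,0,255,0,0,0,0,0,0,255,0,0,0,0,0,0]}}

```text
t: 40.22
eef_pos: [0.6129, -0.1072, 0.1726]
eef_rot: [[0.978, 0.207, -0.003], [0.207, -0.978, 0.003], [-0.003, -0.003, -1.0]]
wrist_force: [1.1, -0.1, -2.6]
finger_gap: 0.031
```

```bash
python3 go.py .6142 -.1083 .08 1.7788;python3 -c "
from h import *
crop(cams.capture('scene'),'g27',210,120,370,290,4)
crop(cams.capture('top'),'g28',290,130,430,250,5)"
```

```text
turn [-0.003  0.003  0.001] q7 -0.53 shift after turn [0.001  0.0014 0.0926] shift before turn [0.0013 0.0017 0.0926]
turn [-0.003  0.003  0.001] q7 -0.53 shift after turn [0.001  0.0014 0.0926] shift before turn [0.0013 0.0017 0.0926]
t 40.225 pos [ 0.6129 -0.1072  0.1726] gap 0.031 F [ 1.1 -0.1 -2.6]
```

View pics/g27.png

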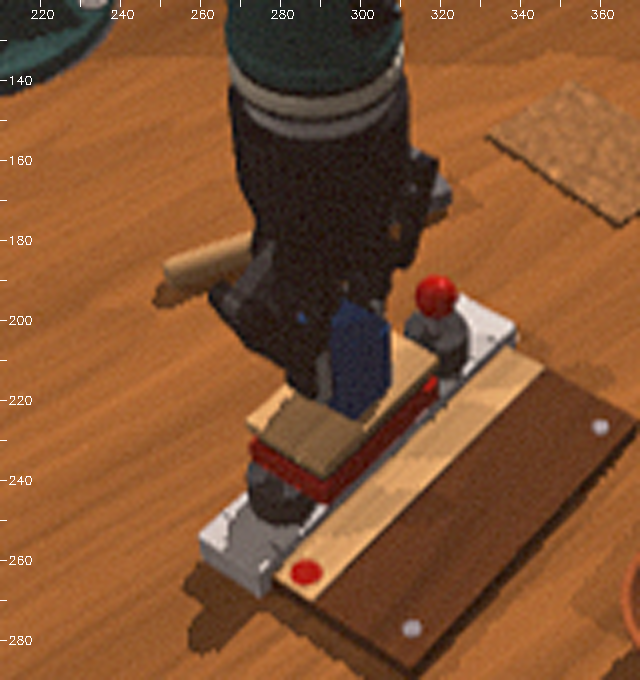

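View pics/g28.png

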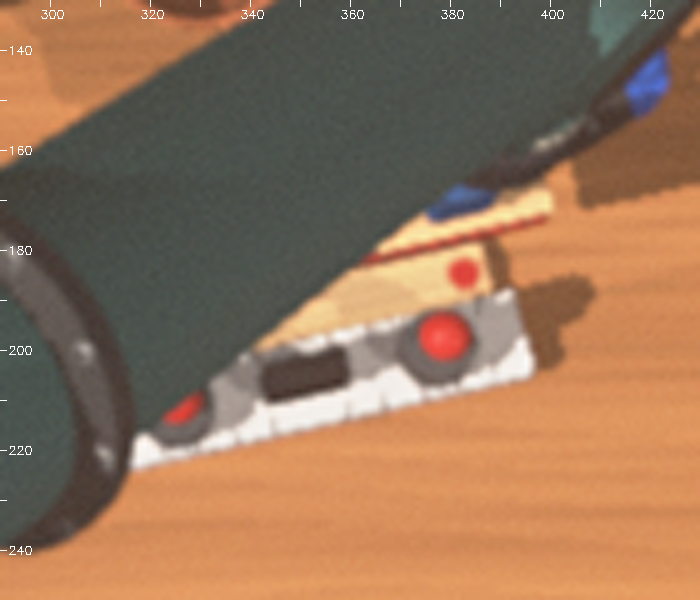

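Request:
{"api": "servo_tool", "payload": {"plan": [255,0.001,0.0015,0.025,-0.003,0.003,0,255,0,0,0.025,0,0,0,255,0,0,0.025,0,0,0,255,0,0,0.02,0,0,0,255,0,0,0.015,0,0,0,255,0,0,0,0,0,0,255,0,0,0,0,0,0]}}

```text
t: 41.2
eef_pos: [0.6158, -0.1093, 0.0643]
eef_rot: [[0.979, 0.206, 0.004], [0.206, -0.979, -0.002], [0.003, 0.003, -1.0]]
wrist_force: [-0.1, -0.2, -2.5]
finger_gap: 0.0311
```

```bash
python3 go.py .6142 -.1083 .058 1.7788;python3 -c "
from h import *
crop(cams.capture('scene'),'g29',220,160,350,290,6)
crop(cams.capture('top'),'g30',330,130,430,250,6)"
```

```text
turn [ 0.003 -0.003 -0.   ] q7 -0.41 shift after turn [-0.0014 -0.0013  0.0063] shift before turn [-0.0014 -0.0013  0.0063]
turn [ 0.003 -0.003 -0.   ] q7 -0.41 shift after turn [-0.0014 -0.0013  0.0063] shift before turn [-0.0014 -0.0013  0.0063]
t 41.2 pos [ 0.6158 -0.1093  0.0643] gap 0.0311 F [-0.1 -0.2 -2.5]
```

View pics/g29.png

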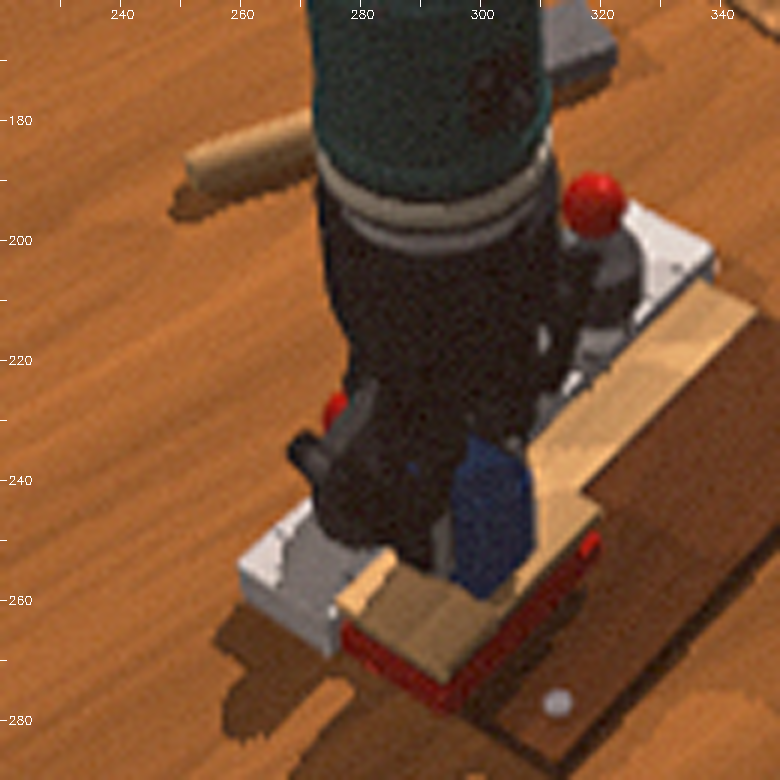

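View pics/g30.png

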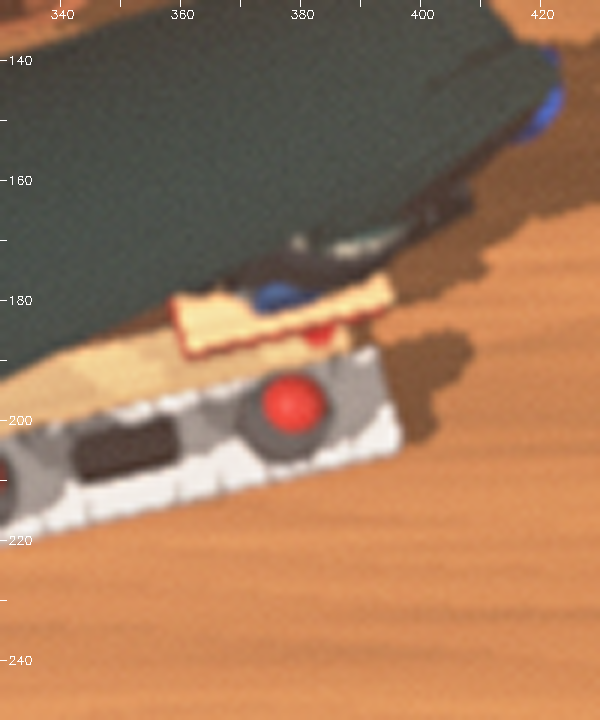

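Request:
{"api": "servo_tool", "payload": {"plan": [255,0,-0.001,0.0055,0,0,0,255,-0.003,0,0,0,0,0,255,-0.002,0,0,0,0,0,255,0,0,0,0,0,0,255,0,0,0,0,0,0]}}

```text
t: 41.92
eef_pos: [0.6103, -0.109, 0.0582]
eef_rot: [[0.979, 0.206, 0.003], [0.206, -0.979, -0.001], [0.002, 0.002, -1.0]]
wrist_force: [0.2, -0.0, -2.2]
finger_gap: 0.0309
```

Request:
{"api": "servo_tool", "payload": {"plan": [255,-0.001,0,0,0,0,0,255,0,0,0,0,0,0]}}

```text
t: 42.18
eef_pos: [0.6091, -0.1092, 0.0581]
eef_rot: [[0.979, 0.206, 0.002], [0.206, -0.979, -0.001], [0.002, 0.002, -1.0]]
wrist_force: [0.1, 0.6, -3.8]
finger_gap: 0.0306
```

Request:
{"api": "servo_tool", "payload": {"plan": [255,-0.001,0,0,0,0,0,255,0,0,0,0,0,0]}}

```text
t: 42.42
eef_pos: [0.6081, -0.1094, 0.0581]
eef_rot: [[0.979, 0.206, 0.002], [0.206, -0.979, -0.001], [0.002, 0.002, -1.0]]
wrist_force: [-0.1, 0.3, -2.8]
finger_gap: 0.0307
```

```bash
python3 go.py .6142 -.1083 .058 1.7788;python3 -c "
from h import *
crop(cams.capture('top'),'g31',330,130,430,250,6)"
```

```text
turn [ 0.002 -0.002 -0.   ] q7 -0.39 shift after turn [0.0062 0.0002 0.0001] shift before turn [0.0062 0.0002 0.0001]
turn [ 0.002 -0.002 -0.   ] q7 -0.39 shift after turn [0.0062 0.0002 0.0001] shift before turn [0.0062 0.0002 0.0001]
t 42.425 pos [ 0.6081 -0.1094  0.0581] gap 0.0307 F [-0.1  0.3 -2.8]
```

View pics/g31.png

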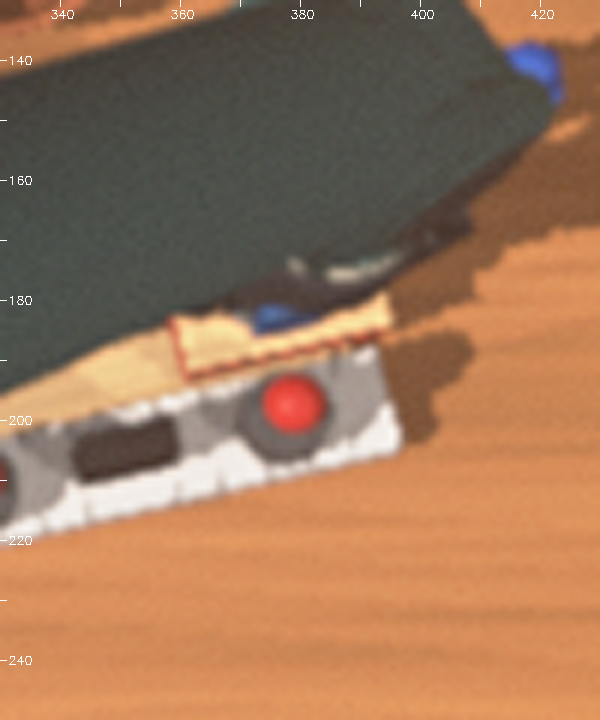

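Request:
{"api": "servo_tool", "payload": {"plan": [255,-0.001,0,0,0,0,0,255,0,0,0,0,0,0]}}

```text
t: 42.72
eef_pos: [0.6071, -0.1096, 0.0581]
eef_rot: [[0.979, 0.206, 0.002], [0.206, -0.979, -0.001], [0.002, 0.002, -1.0]]
wrist_force: [-0.2, -0.0, -2.2]
finger_gap: 0.0308
```

Request:
{"api": "servo_tool", "payload": {"plan": [255,-0.001,0,0,0,0,0,255,0,0,0,0,0,0]}}

```text
t: 42.98
eef_pos: [0.6061, -0.1098, 0.0581]
eef_rot: [[0.979, 0.206, 0.002], [0.206, -0.979, -0.001], [0.002, 0.002, -1.0]]
wrist_force: [-0.0, 0.0, -3.3]
finger_gap: 0.0309
```

Request:
{"api": "servo_tool", "payload": {"plan": [255,-0.001,0,0,0,0,0,255,0,0,0,0,0,0]}}

```text
t: 43.22
eef_pos: [0.6051, -0.11, 0.0581]
eef_rot: [[0.979, 0.206, 0.002], [0.206, -0.979, -0.001], [0.002, 0.002, -1.0]]
wrist_force: [-1.0, 0.4, -2.3]
finger_gap: 0.0312
```

```bash
python3 -c "
from h import *
crop(cams.capture('top'),'g32',330,150,410,230,8)"
```

```text
(no output)
```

View pics/g32.png

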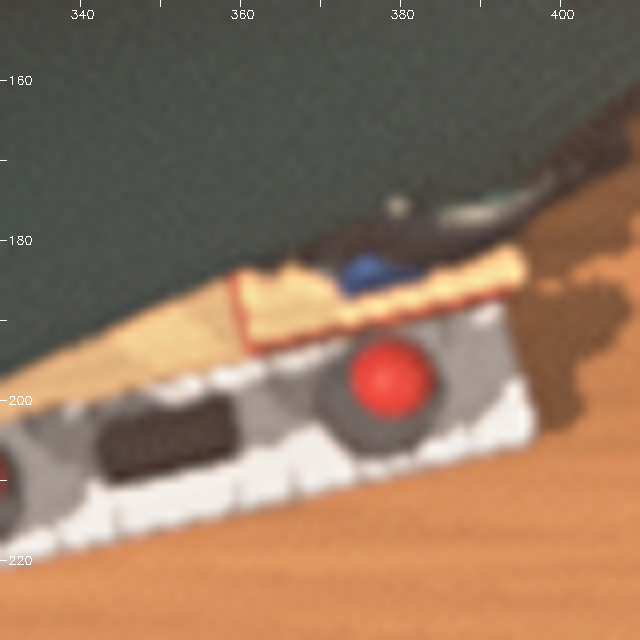

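Request:
{"api": "servo_tool", "payload": {"plan": [255,-0.0007,0,0,0,0,0,255,0,0,0,0,0,0]}}

```text
t: 43.52
eef_pos: [0.6045, -0.1102, 0.0581]
eef_rot: [[0.979, 0.206, 0.002], [0.206, -0.979, -0.001], [0.002, 0.002, -1.0]]
wrist_force: [-0.5, 0.1, -1.6]
finger_gap: 0.0312
```

Request:
{"api": "servo_tool", "payload": {"plan": [255,-0.0007,0,0,0,0,0,255,0,0,0,0,0,0]}}

```text
t: 43.78
eef_pos: [0.6038, -0.1103, 0.0581]
eef_rot: [[0.979, 0.206, 0.002], [0.206, -0.979, -0.001], [0.002, 0.002, -1.0]]
wrist_force: [-0.1, -0.9, -3.4]
finger_gap: 0.0311
```

```bash
python3 -c "
from h import *
crop(cams.capture('top'),'g33',340,160,410,220,10)
crop(cams.capture('scene'),'g34',250,220,330,290,8)"
```

```text
(no output)
```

View pics/g33.png

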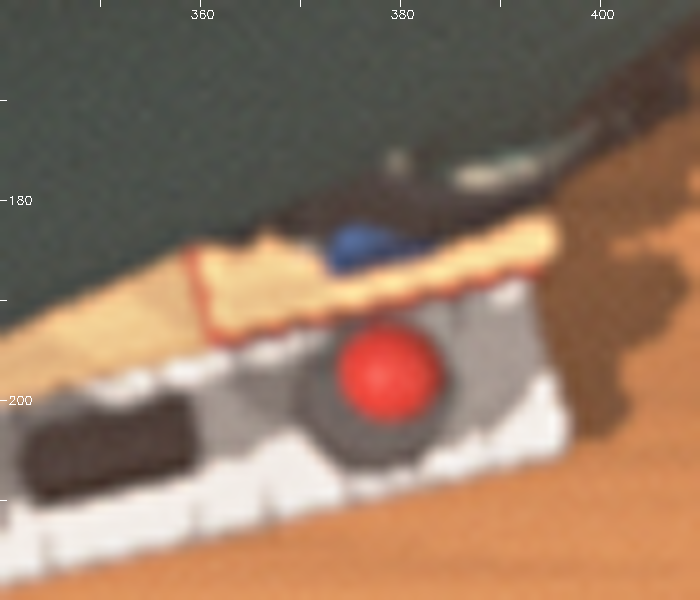

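View pics/g34.png

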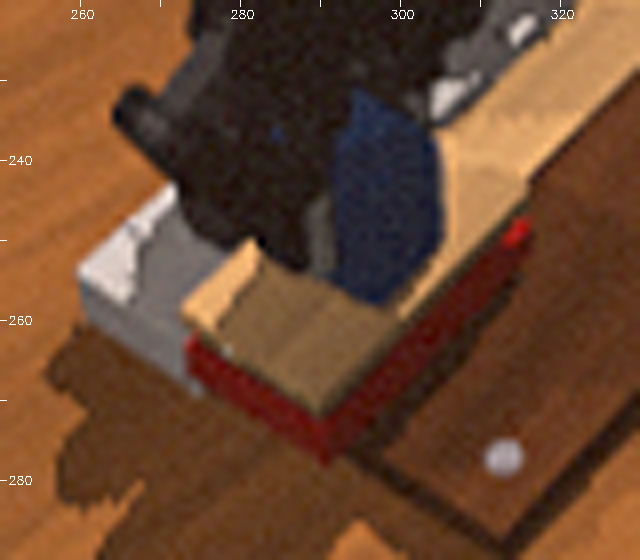

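The sole's red edge touches or nearly touches the bar's edge in the top view, roughly (362,194) to (394,187). I'll back off 1 mm and press down.

Request:
{"api": "servo_tool", "payload": {"plan": [255,0.001,0,0,0,0,0,255,0,0,0.003,0,0,0,255,0,0,0.003,0,0,0,255,0,0,0,0,0,0,255,0,0,0,0,0,0]}}

```text
t: 44.5
eef_pos: [0.6053, -0.1101, 0.0527]
eef_rot: [[0.978, 0.206, 0.003], [0.206, -0.978, -0.001], [0.003, 0.002, -1.0]]
wrist_force: [-0.7, 1.4, 4.9]
finger_gap: 0.031
```

Request:
{"api": "servo_tool", "payload": {"plan": [255,0,0,0.0012,0,0,0,255,0,0,0,0,0,0,255,0,0,0,0,0,0]}}

```text
t: 44.88
eef_pos: [0.6053, -0.1101, 0.0515]
eef_rot: [[0.979, 0.206, 0.003], [0.206, -0.979, -0.001], [0.003, 0.002, -1.0]]
wrist_force: [-0.9, 3.3, 6.1]
finger_gap: 0.0306
```

```bash
python3 -c "
from h import *
for i in range(6):
    cams.capture('scene') if i else 0
    s=ctrl.state(); print(s['t'],np.round(s['eef_pos'],4),np.round(s['wrist_force'],1))
crop(cams.capture('scene'),'g35',250,210,340,290,8)"
```

```text
44.875 [ 0.6053 -0.1101  0.0515] [-0.9  3.3  6.1]
44.925 [ 0.6053 -0.1101  0.0515] [-0.9  0.9  7. ]
44.975 [ 0.6053 -0.1101  0.0515] [-0.8  1.7  7.3]
45.025 [ 0.6053 -0.1101  0.0515] [-0.4  2.   6.5]
45.075 [ 0.6053 -0.1101  0.0515] [-1.1  2.3  5.7]
45.125 [ 0.6053 -0.1101  0.0515] [-0.8  1.1  5.7]
```

View pics/g35.png

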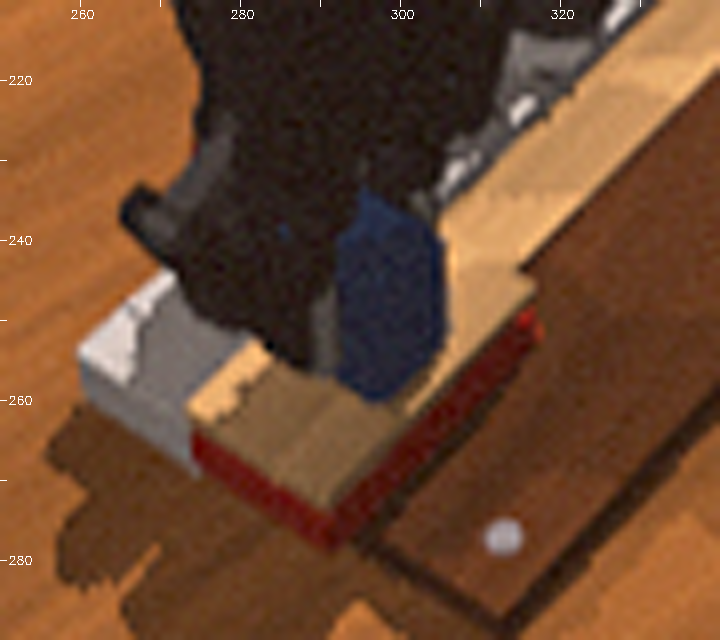

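Squeeze is about 3.5 to 4 mm (9 N spring force). Sweeping towards the other end.

Request:
{"api": "servo_tool", "payload": {"plan": [255,0,-0.003,0,0,0,0,255,0,-0.005,0,0,0,0,255,0,-0.005,0,0,0,0,255,0,-0.005,0,0,0,0,255,0,-0.005,0,0,0,0,255,0,-0.005,0,0,0,0,255,0,-0.005,0,0,0,0]}}

```text
t: 46.05
eef_pos: [0.6003, -0.0816, 0.0524]
eef_rot: [[0.979, 0.204, 0.008], [0.204, -0.979, -0.008], [0.006, 0.009, -1.0]]
wrist_force: [0.9, -3.4, 5.6]
finger_gap: 0.0308
```

```bash
cat > bf.py <<'E'
from h import *
s=ctrl.state();p=np.array(s["eef_pos"]);d=p[:2]-[.5668,-.0386]
ex=np.array([np.cos(1.7788),np.sin(1.7788)]);ey=np.array([-ex[1],ex[0]])
print("board xy",(d@ex).round(4),(d@ey).round(4),"z",p[2].round(4),"F",np.round(s["wrist_force"],1),"gap",s["finger_gap"].__round__(4),"yaw err",round(float(np.arctan2(s["eef_rot"][1][0],s["eef_rot"][0][0])-(1.7788-np.pi/2)),4),"t",s["t"])
E
python3 bf.py
```

```text
board xy -0.0489 -0.0239 z 0.0524 F [ 0.9 -3.4  5.6] gap 0.0308 yaw err -0.0024 t 46.05
```

Request:
{"api": "servo_tool", "payload": {"plan": [255,-0.0004,-0.005,0.0005,0,0,0,255,-0.0004,-0.005,0.0003,0,0,0,255,0,-0.005,0,0,0,0,255,0,-0.005,0,0,0,0,255,0,-0.005,0,0,0,0,255,0,-0.005,0,0,0,0]}}

```text
t: 46.8
eef_pos: [0.5938, -0.0527, 0.0517]
eef_rot: [[0.979, 0.204, 0.009], [0.204, -0.979, -0.008], [0.007, 0.01, -1.0]]
wrist_force: [0.8, -4.4, 6.5]
finger_gap: 0.0309
```

```bash
python3 bf.py; python3 -c "
from h import *
crop(cams.capture('scene'),'g36',250,190,340,290,7)"
```

```text
board xy -0.0194 -0.0235 z 0.0517 F [ 0.8 -4.4  6.5] gap 0.0309 yaw err -0.0026 t 46.8
```

View pics/g36.png

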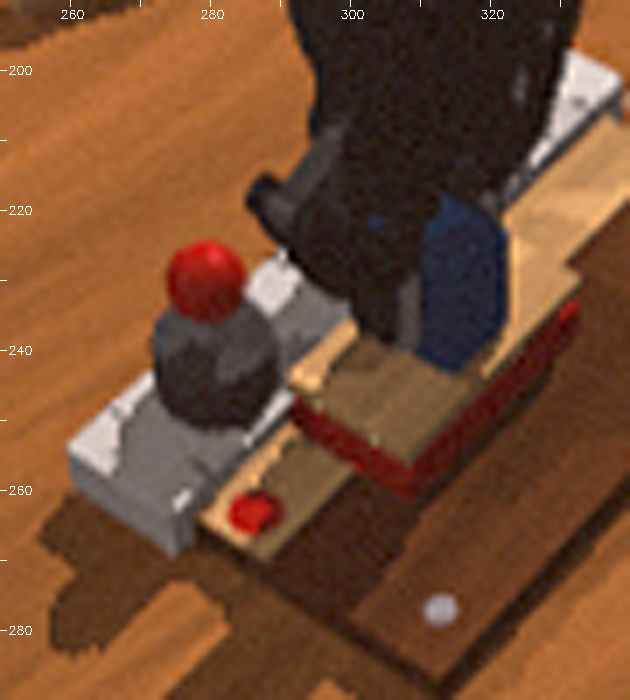

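Smooth so far: the weights are undisturbed and the block tracks the bar. Continuing.

Request:
{"api": "servo_tool", "payload": {"plan": [255,-0.0003,-0.005,0,0,0,0,255,-0.0003,-0.005,0,0,0,0,255,0,-0.005,0,0,0,0,255,0,-0.005,0,0,0,0,255,0,-0.005,0,0,0,0,255,0,-0.005,0,0,0,0]}}

```text
t: 47.6
eef_pos: [0.5871, -0.0234, 0.0516]
eef_rot: [[0.979, 0.204, 0.009], [0.204, -0.979, -0.008], [0.007, 0.01, -1.0]]
wrist_force: [2.4, -4.4, 6.4]
finger_gap: 0.0312
```

```bash
python3 bf.py
```

```text
board xy 0.0107 -0.023 z 0.0516 F [ 2.4 -4.4  6.4] gap 0.0312 yaw err -0.0027 t 47.6
```

Request:
{"api": "servo_tool", "payload": {"plan": [255,0.0004,-0.005,0,0,0,0,255,0.0002,-0.005,0,0,0,0,255,0,-0.005,0,0,0,0,255,0,-0.005,0,0,0,0,255,0,-0.005,0,0,0,0,255,0,-0.005,0,0,0,0]}}

```text
t: 48.35
eef_pos: [0.5816, 0.0061, 0.0516]
eef_rot: [[0.979, 0.204, 0.009], [0.204, -0.979, -0.008], [0.007, 0.009, -1.0]]
wrist_force: [1.0, -3.9, 7.2]
finger_gap: 0.0312
```

```bash
python3 bf.py
```

```text
board xy 0.0407 -0.0237 z 0.0516 F [ 1.  -3.9  7.2] gap 0.0312 yaw err -0.0028 t 48.35
```

Request:
{"api": "servo_tool", "payload": {"plan": [255,0,-0.005,0,0,0,0,255,0,-0.005,0,0,0,0,255,0,-0.005,0,0,0,0,255,0,-0.005,0,0,0,0,255,0,-0.005,0,0,0,0,255,0,-0.005,0,0,0,0,255,0,-0.005,0,0,0,0,255,0,-0.003,0,0,0,0,255,0,0,0,0,0,0]}}

```text
t: 49.48
eef_pos: [0.5737, 0.0441, 0.0513]
eef_rot: [[0.979, 0.204, 0.009], [0.204, -0.979, -0.007], [0.007, 0.008, -1.0]]
wrist_force: [0.7, -4.2, 6.2]
finger_gap: 0.0308
```

```bash
python3 bf.py; python3 -c "
from h import *
crop(cams.capture('scene'),'g37',250,150,380,290,5)
crop(cams.capture('top'),'g37t',290,150,410,240,6)"
```

```text
board xy 0.0795 -0.0238 z 0.0513 F [ 0.7 -4.2  6.2] gap 0.0308 yaw err -0.0022 t 49.475
```

View pics/g37.png

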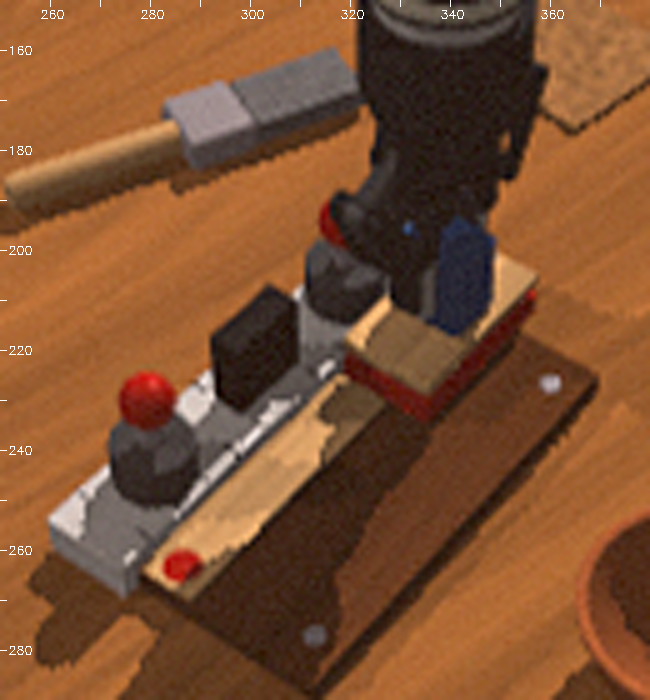

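View pics/g37t.png

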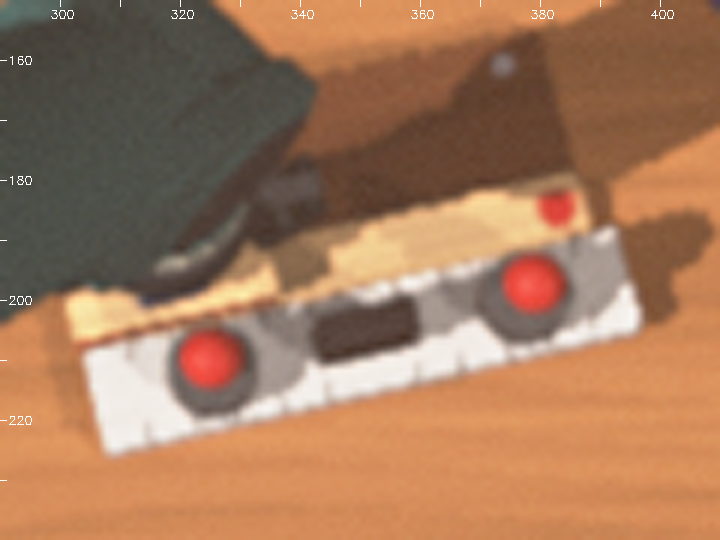

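The sweep is complete (block centre from -78 to +79 mm along the edge), and bar and weights are unmoved. Lifting and returning the block to its pad.

Request:
{"api": "servo_tool", "payload": {"plan": [255,0,0,-0.008,0,0,0,255,0.002,0,-0.02,0,0,0,255,0.002,0,-0.03,0,0,0,255,0,0,-0.035,0,0,0,255,0,0,-0.035,0,0,0,255,0,0,0,0,0,0,255,0,0,0,0,0,0]}}

```text
t: 50.45
eef_pos: [0.5729, 0.0493, 0.1764]
eef_rot: [[0.978, 0.207, -0.001], [0.207, -0.978, -0.0], [-0.001, 0.0, -1.0]]
wrist_force: [-0.2, -0.4, -3.4]
finger_gap: 0.0307
```

```bash
python3 go.py .4357 .2515 .17 .045
```

```text
turn [0.001 0.001 1.734] q7 -0.75 shift after turn [-0.2082  0.128   0.0064] shift before turn [-0.0924 -0.2262  0.0065]
turn [-0.001  0.001 -1.407] q7 -0.75 shift after turn [ 0.2082 -0.128   0.0064] shift before turn [-0.0924 -0.2262  0.0065]
turn [0.001 0.001 1.734] q7 -0.75 shift after turn [-0.2082  0.128   0.0064] shift before turn [-0.0924 -0.2262  0.0065]
turn [-0.001  0.001 -1.407] q7 -0.75 shift after turn [ 0.2082 -0.128   0.0064] shift before turn [-0.0924 -0.2262  0.0065]
t 50.45 pos [0.5729 0.0493 0.1764] gap 0.0307 F [-0.2 -0.4 -3.4]
```

Request:
{"api": "servo_tool", "payload": {"plan": [255,0,0,0,0,0,-0.1759,255,0,0,0,0,0,-0.1759,255,0,0,0,0,0,-0.1759,255,0,0,0,0,0,-0.1759,255,0,0,0,0,0,-0.1759,255,0,0,0,0,0,-0.1759,255,0,0,0,0,0,-0.1759,255,0,0,0,0,0,-0.1759,255,0,0,0,0,0,0]}}

```text
t: 51.58
eef_pos: [0.573, 0.0484, 0.1763]
eef_rot: [[-0.042, 0.999, -0.001], [0.999, 0.042, -0.001], [-0.001, -0.001, -1.0]]
wrist_force: [-0.4, -0.2, -3.3]
finger_gap: 0.0309
```

Request:
{"api": "servo_tool", "payload": {"plan": [255,0.0416,-0.0256,0,0,0,0,255,0.0416,-0.0256,0,0,0,0,255,0.0416,-0.0256,0,0,0,0,255,0.0416,-0.0256,0,0,0,0,255,0.0416,-0.0256,0,0,0,0,255,0,0,0,0,0,0,255,0,0,0,0,0,0]}}

```text
t: 52.45
eef_pos: [0.4372, 0.2502, 0.1768]
eef_rot: [[-0.043, 0.999, 0.002], [0.999, 0.043, -0.003], [-0.003, 0.002, -1.0]]
wrist_force: [0.8, -1.0, -2.4]
finger_gap: 0.0307
```

```bash
python3 go.py .4357 .2515 .06 .045; python3 -c "
from h import *
crop(cams.capture('scene'),'g38',310,30,430,190,5)"
```

```text
turn [ 0.002  0.003 -0.002] q7 -0.09 shift after turn [ 0.0014 -0.0014  0.1168] shift before turn [ 0.0017 -0.0016  0.1167]
turn [ 0.002  0.003 -0.002] q7 -0.09 shift after turn [ 0.0014 -0.0014  0.1168] shift before turn [ 0.0017 -0.0016  0.1167]
t 52.45 pos [0.4372 0.2502 0.1768] gap 0.0307 F [ 0.8 -1.  -2.4]
```

View pics/g38.png

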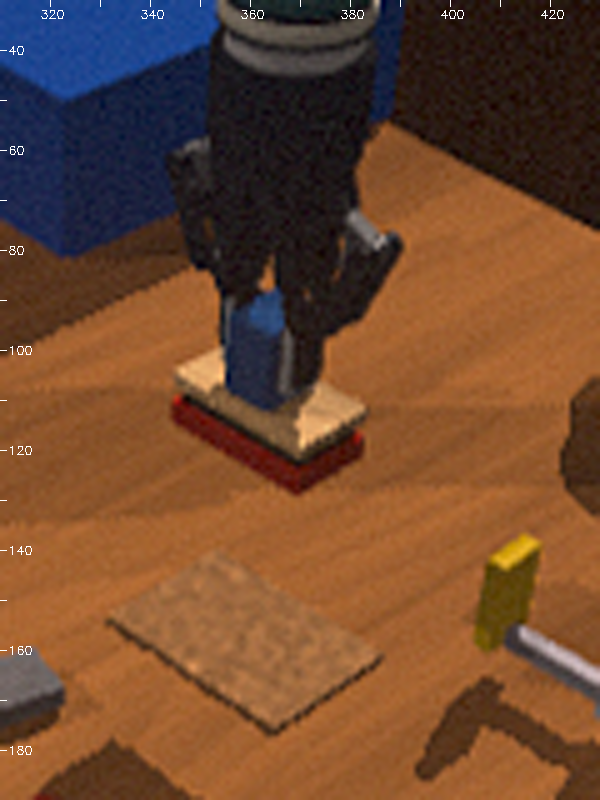

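Descending to just above the pad.

Request:
{"api": "servo_tool", "payload": {"plan": [255,0.0014,-0.0014,0.025,0.002,0.003,0,255,0,0,0.025,0,0,0,255,0,0,0.025,0,0,0,255,0,0,0.025,0,0,0,255,0,0,0.022,0,0,0,255,0,0,0,0,0,0,255,0,0,0,0,0,0]}}

```text
t: 53.38
eef_pos: [0.4373, 0.251, 0.0558]
eef_rot: [[-0.042, 0.999, 0.001], [0.999, 0.042, 0.002], [0.001, 0.001, -1.0]]
wrist_force: [0.3, -0.8, -3.7]
finger_gap: 0.0309
```

```bash
python3 go.py .4357 .2515 .0443 .045; python3 - <<'E'
from ovb import *
b=(.4357,.2515,.045); o=.008
chk("b3",[(b,(-.045,.045,-.025,.025,.004+o,.035+o),(0,255,0)),((.4357,.2515,.045),PB,(255,255,0))],(310,100,410,190),7)
E
```

```text
turn [ 0.001 -0.001 -0.003] q7 0.09 shift after turn [ 0.0005 -0.0016  0.0115] shift before turn [ 0.0005 -0.0016  0.0115]
turn [ 0.001 -0.001 -0.003] q7 0.09 shift after turn [ 0.0005 -0.0016  0.0115] shift before turn [ 0.0005 -0.0016  0.0115]
t 53.375 pos [0.4373 0.251  0.0558] gap 0.0309 F [ 0.3 -0.8 -3.7]
```

View pics/b3.png

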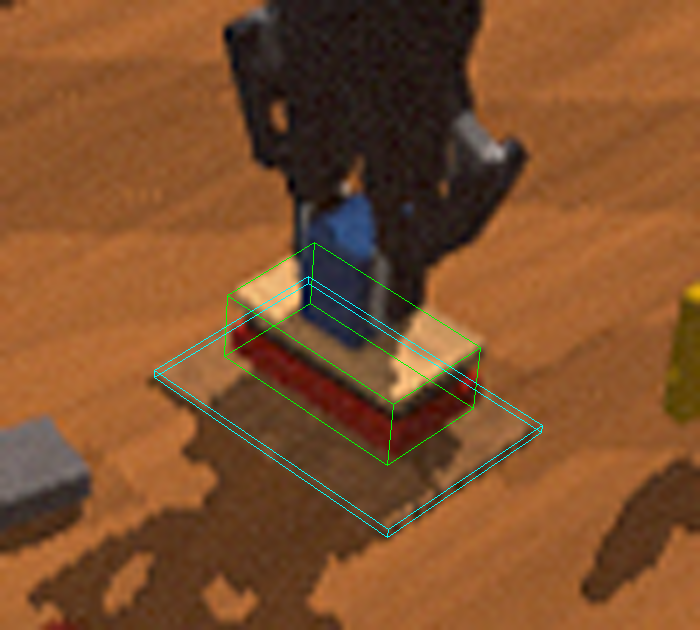

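View pics/b3r.png

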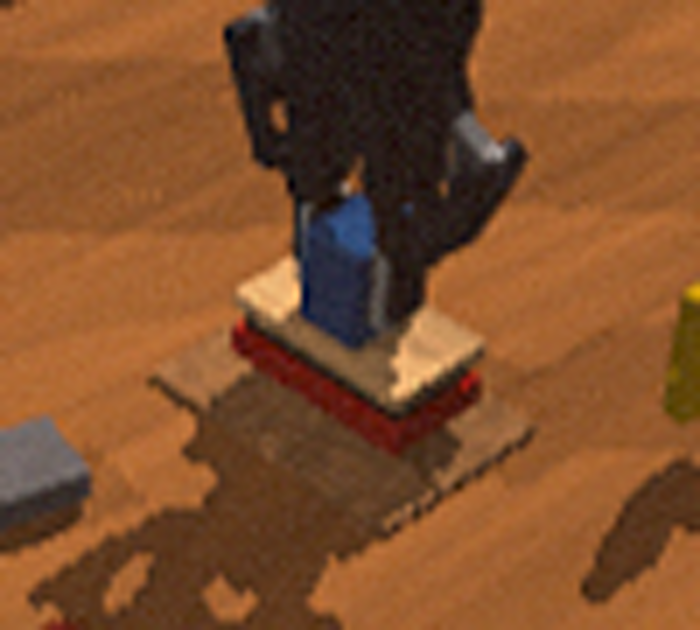

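The block sits about 3.5 mm off in the tool's +x, which agrees with where it met the bar. Correcting that, then lowering.

Request:
{"api": "servo_tool", "payload": {"plan": [255,-0.0035,-0.001,0.003,0,0,0,255,0,0,0.004,0,0,0,255,0,0,0.003,0,0,0,255,0,0,0,0,0,0,255,0,0,0,0,0,0]}}

```text
t: 54.05
eef_pos: [0.4353, 0.2484, 0.0453]
eef_rot: [[-0.044, 0.999, 0.0], [0.999, 0.044, 0.002], [0.002, 0.0, -1.0]]
wrist_force: [-0.2, -0.2, -2.3]
finger_gap: 0.031
```

```bash
python3 go.py .4357 .2475 .0443 .045; python3 -c "
from h import *
crop(cams.capture('scene'),'g39',310,90,410,190,7)"
```

```text
turn [ 0.    -0.002 -0.001] q7 0.11 shift after turn [-0.001   0.0004  0.001 ] shift before turn [-0.001   0.0004  0.001 ]
turn [ 0.    -0.002 -0.001] q7 0.11 shift after turn [-0.001   0.0004  0.001 ] shift before turn [-0.001   0.0004  0.001 ]
t 54.05 pos [0.4353 0.2484 0.0453] gap 0.031 F [-0.2 -0.2 -2.3]
```

View pics/g39.png

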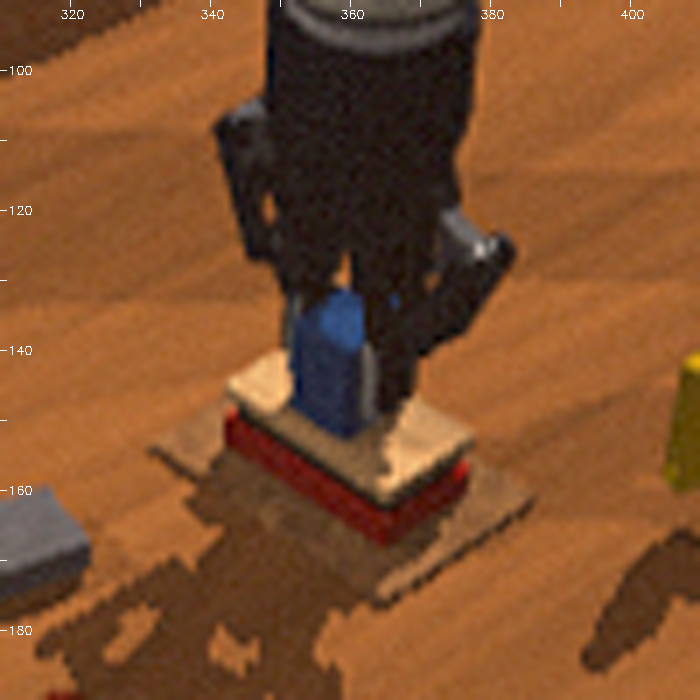

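```bash
python3 - <<'E'
from fit import *
S=cams.capture("scene"); s=lambda u,v:px(310,90,7,u,v)
for z in(.004,.005):
    P=[ray(S,*s(*q),z) for q in((228,445),(385,543),(466,487))]
    print("block",(P[0]+P[2])/2,"yaw",np.arctan2(*(P[1]-P[0])[1::-1]), np.linalg.norm(P[1]-P[0]),np.linalg.norm(P[2]-P[1]))
P=[ray(S,*s(*q),.004) for q in((150,449),(380,605),(535,497))]
print("pad",(P[0]+P[2])/2,"yaw",np.arctan2(*(P[1]-P[0])[1::-1]), np.linalg.norm(P[1]-P[0]),np.linalg.norm(P[2]-P[1]))
E
```

```text
block [0.4352 0.2519 0.004 ] yaw 0.08298977338247313 0.08425152920995005 0.04832466293445897
block [0.436  0.2511 0.005 ] yaw 0.08298977338247322 0.08414572128695313 0.048263974039401865
pad [0.437  0.2474 0.004 ] yaw 0.04995362484931283 0.12705699306603552 0.0915051567581471
```

Request:
{"api": "servo_tool", "payload": {"plan": [255,-0.0028,0.001,0,0,0,0,255,0,0,0,0,0,0,255,0,0,0.0012,0,0,0,255,0,0,0,0,0,0,255,0,0,0,0,0,0]}}

```text
t: 54.78
eef_pos: [0.4365, 0.2455, 0.0443]
eef_rot: [[-0.044, 0.999, 0.001], [0.999, 0.044, 0.002], [0.002, 0.001, -1.0]]
wrist_force: [-1.5, 0.1, 1.9]
finger_gap: 0.0307
```

Request:
{"api": "servo_tool", "payload": {"plan": [255,0,0,-0.001,0,0,0,60,0,0,0,0,0,0,60,0,0,0,0,0,0,60,0,0,0,0,0,0,60,0,0,0,0,0,0,60,0,0,-0.01,0,0,0,60,0,0,-0.03,0,0,0,60,0,0,-0.04,0,0,0,60,0,0,-0.05,0,0,0,60,0,0,-0.02,0,0,0,60,0,0,0,0,0,0,60,0,0,0,0,0,0]}}

```text
t: 56.28
eef_pos: [0.4356, 0.2452, 0.1946]
eef_rot: [[-0.044, 0.999, -0.001], [0.999, 0.044, 0.001], [0.001, -0.001, -1.0]]
wrist_force: [0.3, -0.2, -0.2]
finger_gap: 0.0653
```

```bash
python3 go.py .5417 .3429 .19 .05; python3 -c "
from h import *
c=cams.capture('scene');cv2.imwrite('pics/s3.png',c['image'][:,:,::-1]);crop(c,'g40',310,90,450,190,5)
crop(cams.capture('top'),'g40t',180,160,320,290,5)"
```

```text
turn [-0.001 -0.001 -0.006] q7 -0.09 shift after turn [0.0922 0.1108 0.0046] shift before turn [0.0929 0.1103 0.0046]
turn [-0.001 -0.001 -0.006] q7 -0.09 shift after turn [0.0922 0.1108 0.0046] shift before turn [0.0929 0.1103 0.0046]
t 56.275 pos [0.4356 0.2452 0.1946] gap 0.0653 F [ 0.3 -0.2 -0.2]
```

View pics/g40.png

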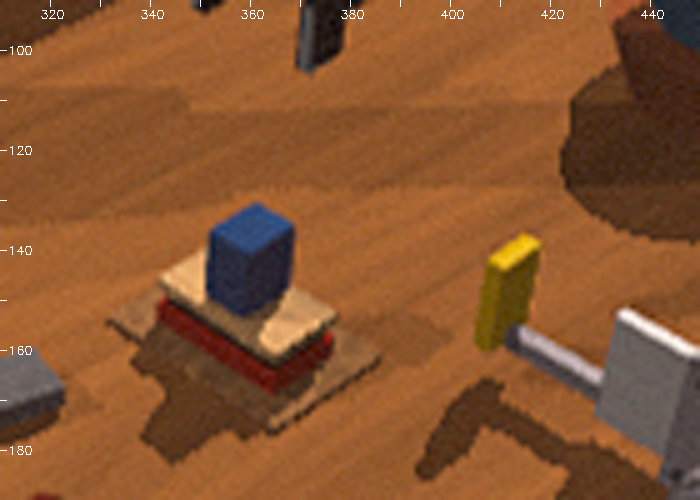

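View pics/s3.png

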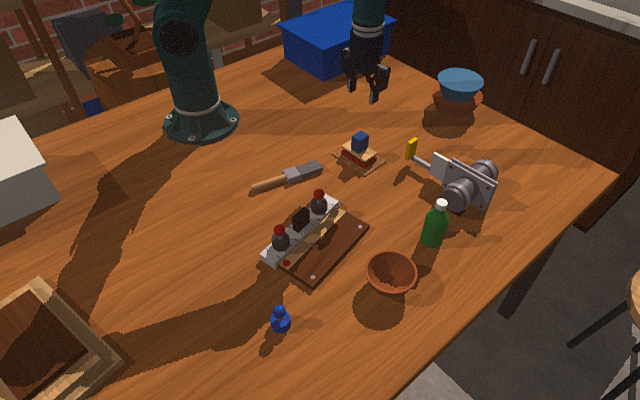

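The block lies flat on the middle of the pad. Now the gate paddle.

Request:
{"api": "servo_tool", "payload": {"plan": [120,0.031,0.037,0,0,0,0,120,0.031,0.037,0,0,0,0,120,0.031,0.037,0,0,0,0,120,0,0,0.03,0,0,0,120,0,0,0.03,0,0,0,120,0,0,0,0,0,0,120,0,0,0,0,0,0]}}

```text
t: 57.25
eef_pos: [0.5435, 0.343, 0.1354]
eef_rot: [[-0.044, 0.999, 0.0], [0.999, 0.044, 0.001], [0.001, 0.0, -1.0]]
wrist_force: [0.4, 0.4, 1.3]
finger_gap: 0.0454
```

```bash
python3 go.py .541 .3429 .048 .05; python3 -c "
from h import *
c=cams.capture('scene');crop(c,'g41',370,60,500,200,5)"
```

```text
turn [ 0.    -0.001 -0.006] q7 -0.09 shift after turn [ 0.0001 -0.0025  0.0874] shift before turn [-0.0001 -0.0025  0.0874]
turn [ 0.    -0.001 -0.006] q7 -0.09 shift after turn [ 0.0001 -0.0025  0.0874] shift before turn [-0.0001 -0.0025  0.0874]
t 57.25 pos [0.5435 0.343  0.1354] gap 0.0454 F [0.4 0.4 1.3]
```

View pics/g41.png

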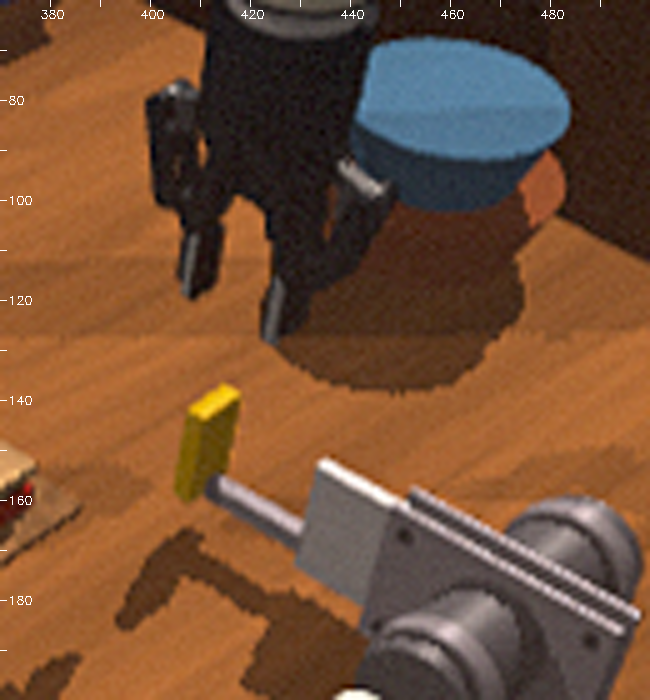

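Request:
{"api": "servo_tool", "payload": {"plan": [120,0,-0.0025,0.025,0,0,-0.006,120,0,0,0.025,0,0,0,120,0,0,0.02,0,0,0,120,0,0,0.016,0,0,0,120,0,0,0,0,0,0,255,0,0,0,0,0,0,255,0,0,0,0,0,0,255,0,0,0,0,0,0,255,0,0,0,0,0,0], "squeeze": 40}}

```text
t: 58.42
eef_pos: [0.5413, 0.3436, 0.0501]
eef_rot: [[-0.051, 0.999, 0.002], [0.999, 0.051, 0.002], [0.002, 0.002, -1.0]]
wrist_force: [-0.6, -0.2, 5.7]
finger_gap: 0.0132
```

```bash
python3 go.py .5914 .3457 .049 .05
```

```text
turn [ 0.002 -0.002  0.001] q7 -0.01 shift after turn [-0.0004  0.0501  0.0011] shift before turn [-0.0004  0.0501  0.0012]
turn [ 0.002 -0.002  0.001] q7 -0.01 shift after turn [-0.0004  0.0501  0.0011] shift before turn [-0.0004  0.0501  0.0012]
t 58.425 pos [0.5413 0.3436 0.0501] gap 0.0132 F [-0.6 -0.2  5.7]
```

Request:
{"api": "servo_tool", "payload": {"plan": [255,0,0.01,0,0,0,0,255,0,0.01,0,0,0,0,255,0,0.01,0,0,0,0,255,0,0.01,0,0,0,0,255,0,0.008,0,0,0,0,255,0,0.004,0,0,0,0,255,0,0,0,0,0,0,255,0,0,0,0,0,0]}}

```text
t: 59.42
eef_pos: [0.5912, 0.3469, 0.0502]
eef_rot: [[-0.051, 0.999, -0.003], [0.999, 0.051, 0.003], [0.003, -0.003, -1.0]]
wrist_force: [-5.3, 0.7, 10.0]
finger_gap: 0.0134
```

```bash
python3 go.py .5914 .3457 .049 .05
```

```text
turn [-0.003 -0.003  0.002] q7 -0.01 shift after turn [-0.0012  0.0001  0.0012] shift before turn [-0.0012  0.0001  0.0012]
turn [-0.003 -0.003  0.002] q7 -0.01 shift after turn [-0.0012  0.0001  0.0012] shift before turn [-0.0012  0.0001  0.0012]
t 59.425 pos [0.5912 0.3469 0.0502] gap 0.0134 F [-5.3  0.7 10. ]
```

Request:
{"api": "servo_tool", "payload": {"plan": [255,0,0.001,0,0,0,0,255,0,0,0,0,0,0,120,0,0,0,0,0,0,120,0,0,0,0,0,0,120,0,0,0,0,0,0,120,0,-0.002,-0.01,0,0,0,120,0,0,-0.03,0,0,0,120,0,0,-0.05,0,0,0,120,0,0,-0.05,0,0,0,120,0.03,-0.05,-0.02,0,0,0,120,0.03,-0.04,0,0,0,0,120,0,0,0,0,0,0]}}

```text
t: 60.92
eef_pos: [0.4937, 0.4055, 0.2094]
eef_rot: [[-0.058, 0.998, -0.004], [0.998, 0.058, 0.004], [0.004, -0.003, -1.0]]
wrist_force: [-0.2, 0.0, -0.6]
finger_gap: 0.0452
```

```bash
python3 go.py .5914 .3457 .049 .05;python3 -c "
from h import *
c=cams.capture('scene');cv2.imwrite('pics/s4.png',c['image'][:,:,::-1]);crop(c,'g42',380,110,510,230,6);crop(c,'g43',240,180,390,300,5)
c=cams.capture('top');cv2.imwrite('pics/t4.png',c['image'][:,:,::-1]);crop(c,'g43t',290,150,410,240,6);crop(c,'g44t',200,210,280,290,7)"
```

```text
turn [-0.003 -0.004  0.008] q7 -0.26 shift after turn [-0.0646  0.0946  0.1604] shift before turn [-0.0661  0.0946  0.1598]
turn [-0.003 -0.004  0.008] q7 -0.26 shift after turn [-0.0646  0.0946  0.1604] shift before turn [-0.0661  0.0946  0.1598]
t 60.925 pos [0.4937 0.4055 0.2094] gap 0.0452 F [-0.2  0.  -0.6]
```

View pics/g42.png

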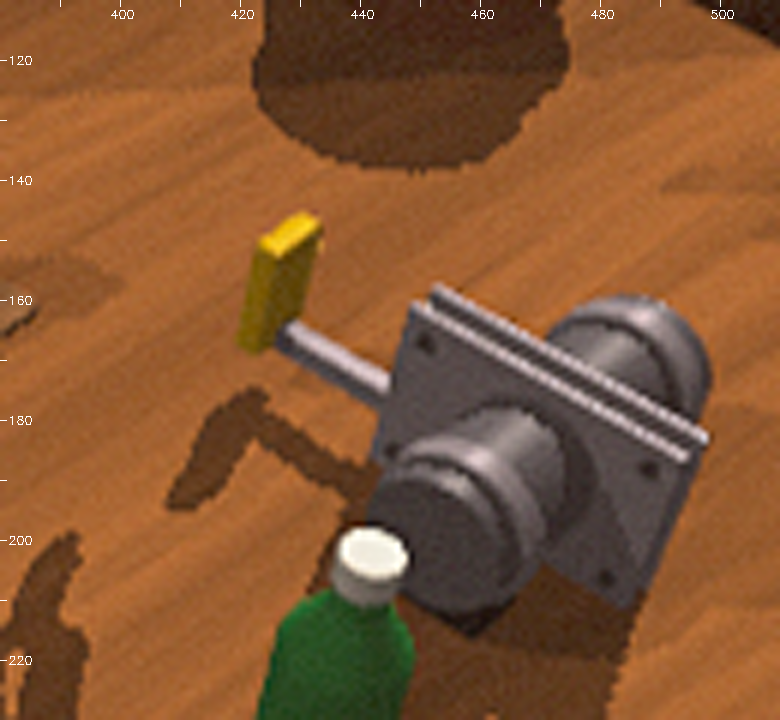

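View pics/g43.png

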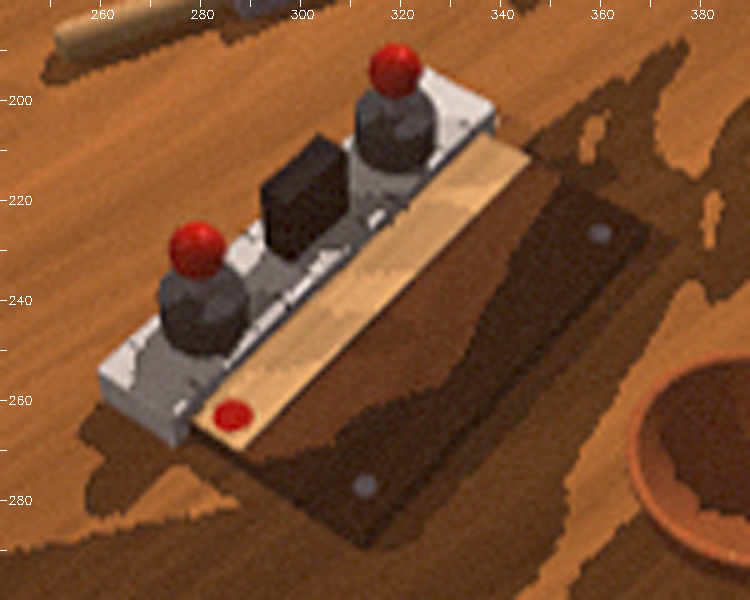

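View pics/s4.png

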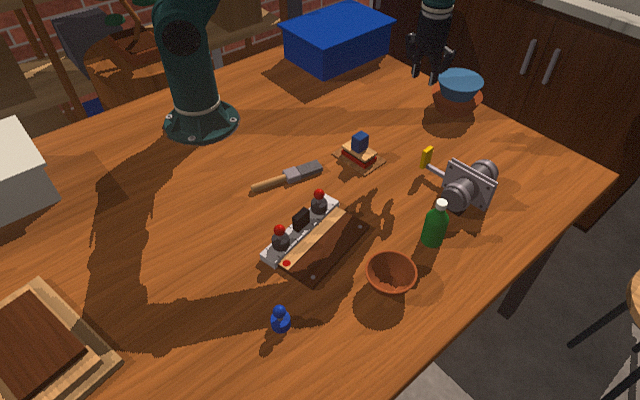

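View pics/t4.png

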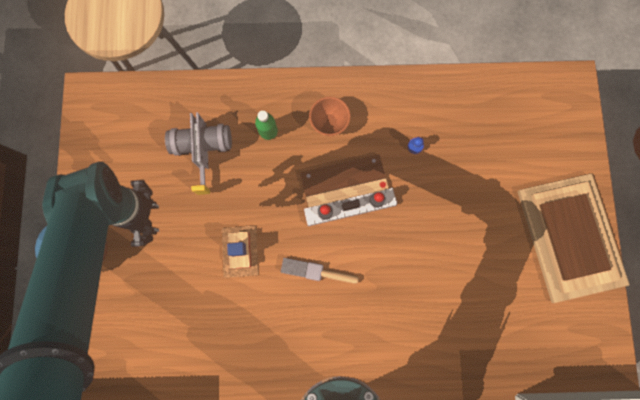

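View pics/g43t.png

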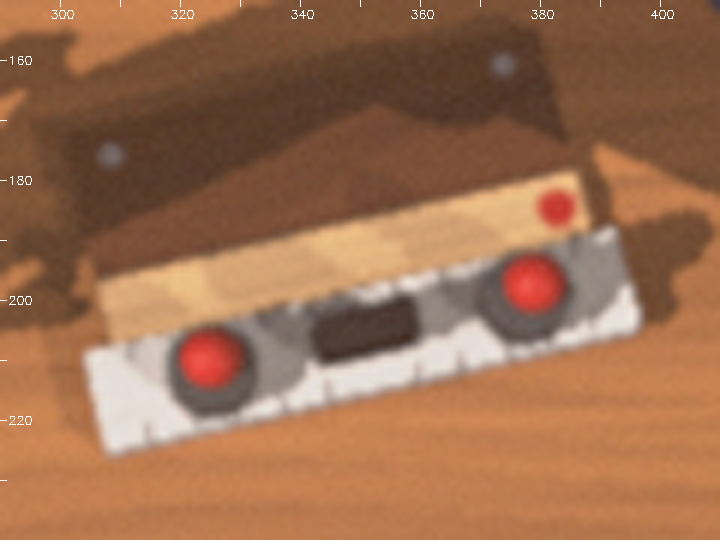

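```bash
python3 - <<'E'
import cv2,numpy as np
for n in("top0","t1","t4","scene0","s4"):
    im=cv2.imread(f"pics/{n}.png"); h=cv2.cvtColor(im,cv2.COLOR_BGR2HSV); m=(h[...,0]>22)&(h[...,0]<34)&(h[...,1]>170)&(h[...,2]>90)
    if n[0]=="t": m[:, 260:]=0; m[:150]=0; m[230:]=0
    else: m[:,:400]=0; m[:,450:]=0;m[:120]=0;m[190:]=0
    y,x=np.nonzero(m); print(n,x.mean().round(2),y.mean().round(2),len(x),(h[...,2][m]).mean().round())
E
```

```text
top0 197.32 187.96 28 240.0
t1 197.68 207.21 19 244.0
t4 197.27 187.96 26 241.0
scene0 425.5 153.21 28 198.0
s4 426.29 151.58 24 211.0
```

View pics/g44t.png

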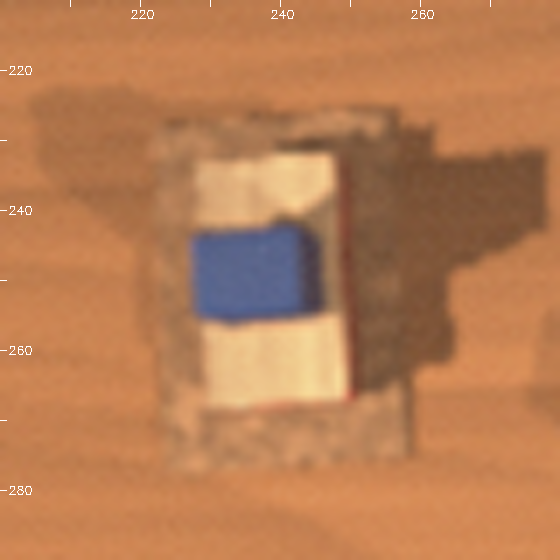

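The paddle is back at its original pixels, with its top-view centroid at (197.3,188.0) both before and after. The block is centred on its pad. Handing in.

```bash
python3 -c "
from bench import order,ctrl
print(order.hand_in(), ctrl.state()['t'])"
```

```text
the job is handed in; nothing more can be done
the job is handed in; nothing more can be done
```

The job was done in the order asked and handed in about 61 s into the run; hand-in gives no verdict.

- **Gate:** I pulled the paddle about 50 mm to its stop and, at the end, pushed it fully home. In the top view its centroid is back at its starting pixel to within 0.1 px.
- **Straightedge and weights:** I pressed the bar against the pale-strip edge until it met the board, about 1 mm off centre. Only two red-knobbed weights were present, and both stand upright on the bar at about ±70 mm. I left the blue look-alike alone. The last pictures show the bar still flush.
- **Sanding:** I swept the block from −78 to +79 mm along the strip, starting at the red-marked end. The sole's squeeze can't be read directly. Force indicated about 4 mm, while the height reading suggested nearer 3 mm.
- **Gap to the bar:** I set it from the pictures at about 1 mm, because force gave no clear contact there. Halfway along, a brief 2.4 N sideways force suggested a light touch, so I eased off. The bar did not visibly move.
- **Block on its pad:** The block lies flat, to within a few millimetres of the pad's middle. It was about 3.5 mm off in the grip, so I corrected for that before setting it down.
- **Bystanders:** In the last pictures the pot, bottle and brush appear to be where they started.

I saw no knock to the block and no slackening of the grip.

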